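Knock stuck print blocks out of their rack and pack them in the carrying case

ROBOT

A 6-joint arm with a two-finger parallel gripper is mounted at the origin on the work surface. World frame = base frame: x ahead of the robot, y to its left, z up, the work surface at z = 0. Lengths are in m, angles in rad, forces in N, time in s.
With the tool pointing down it reaches from about 0.225 to 0.875 m from the base axis. Payload 3.4 kg.
Tool frame: the origin (TCP) lies at the very end of the fingers, on their centre line; the grasp point (between the pads) lies 19 mm behind it (grip_depth is the distance from the TCP to the grasp point, in m); x points along the fingers, z is the direction in which the jaws open and shut, and the axes are right-handed (so a half turn about x gives the same grasp; the last joint's range is limited). The gripper opens to 85 mm and grips with 20 to 120 N. Pads are 22 mm wide; open, the fingers measure 114 mm over their backs; the gripper's body (76 mm by 85 mm) begins 54 mm behind the grasp point. The pads swing forward as they close: fully open they stand 13 mm farther back than shut.
Start: joints at [1.183, 0.276, 1.505, -0, 1.361, -0.121], TCP at [0.152, 0.555, 0.231] pointing down, gripper open.
Joint ranges: [-2.89, 2.89], [-0.75, 2.08], [0.22, 2.7], [-1.18, 4.32], [0.11, 2.71], [-2.7, 2.7]. Speed limits (rad/s): [2.57, 2.57, 3.14, 3.14, 3.14, 3.14].

INTERFACE

Orientations are given as a unit quaternion [w, x, y, z].
In Python, from rig import get_state, get_image, sign_off, grip_depth gives the robot as it stands. The module is installed in compiled form; this text tells all that it offers.
- The arm moves only by the tool arm_command, never from a script. Its argument "series" is a list of rows, each an object with "dp": the shift along the tool's x, y, z scaled (see below), a list of three; "angular": the turn, a rotation vector about the tool's x, y, z scaled (see below), a list of three; "gripper": the finger opening in mm, from 0 to 85.4. A call has exactly 8 rows; each row shifts and turns the pose as measured when the row begins, along the tool's axes as they then stand; what a row does not reach is not made up. The controller multiplies each number of a shift by 0.12 m and each number of a turn by 90 degrees. A row lasts 1/8 s, in which the tool goes at most 62.5 mm and 10.7 degrees, less where a joint would pass 70% of its speed; a pose out of reach is approached as far as the arm can. A call with a number of a shift or a turn outside -1 to 1 is refused whole. A call with a gripper value outside its range is refused whole. The fingers move at their own pace and stop on an object; "grip_force" is the grip in N (left out, the last holds). Time passes only in rows, so rows that do not move let the fingers close, or fill a call up. It gives the time, the measured TCP pose, the force and the opening at its end, in the units of the state.
- get_state(): the state, without advancing time (a new reading comes with each control period).
- get_image(name): name is "scene" or "top" or "wrist"; returns a dict with "image" (400x640x3 uint8, blue, green, red), "depth" (400x640 float32, m along the optical axis (not along the pixel's ray), 0 where there is no reading), "mtx" (3x3 intrinsics, pixels), "k1" (the pictures are not rectified: a ray, as slopes to the right and down, at radius r is drawn at 1 + k1 r^2 times it, then the intrinsics apply), "view" (4x4, takes a point from world to camera coordinates); the wrist camera has in their place "mount" (4x4, takes a point from camera to tool coordinates, whose origin is the TCP and whose axes are the tool frame's). Camera axes: x right, y up, looking along -z (the intrinsics and any distortion apply to the point x, -y, -z); pixel columns grow to the right and rows downward; lengths in m; the calibration is good to about 2 mm. A picture is of the moment at which its call begins: read the wrist's pose just before it.
- sign_off(): hands the job in, once; it reports no verdict.
The state is a dict: "clock": time; "qpos": joint angles; "qd": joint speeds; "effort": joint torques, N m; "position": TCP position; "ee_rot": TCP orientation; "contact_force": force on the tool from outside, world axes, zero at the start; "moment": the same for the moment, N m; "width": finger opening in m.
Only numpy, scipy, OpenCV 4.12 (cv2) and the standard library are available. Lean on these libraries where they do the work, as an engineer would, in place of code of your own. Each camera call takes 0.05 s, during which the arm holds its last target. There are 200 camera calls.

TASK

The print blocks are stuck in the plywood rack: with the wooden-handled rod, push each one out from behind through the access hole in the back of its pocket, then put all of them in the open black carrying case and lay the rod back on the cutting mat. When all the blocks are in, shut the case lid fully home past its catch, then tug the lid's tab upward to check that the catch has held, and press the lid home again if it gives; leave the lid shut. Do not disturb the other things on the table.

Things in the scene. Friction and masses are not known exactly. Their poses are not given: they have to be found in the camera images.
- rack: fixed plywood rack of three pockets in a row along y, pitch 84. Origin on the table under the middle of the pocket part (x -46 to +46, y -136 to +136, 59 high). Blocks leave towards +x on to an open apron (x +46 to +136); apron and pocket floors are 10 above the table. Pockets are 50 wide, 42 high, with a slot 26 wide above. A block is fully out when its centre is at x = +83 or more
- rack_hole0 (a point): centre of the access hole of pocket 0 at the outer face of the rack's back wall (rack frame x -46, y -84, z 30). The hole is square, 26 x 26, through a wall 12 thick. Push along the rack's +x: a rubber pad on a spring presses on the block's side, so freeing it takes 6 to 18 N
- rack_hole1 (a point): centre of the access hole of pocket 1 at the outer face of the rack's back wall (rack frame x -46, y +0, z 30). The hole is square, 26 x 26, through a wall 12 thick. Push along the rack's +x: a rubber pad on a spring presses on the block's side, so freeing it takes 6 to 18 N
- rack_hole2 (a point): centre of the access hole of pocket 2 at the outer face of the rack's back wall (rack frame x -46, y +84, z 30). The hole is square, 26 x 26, through a wall 12 thick. Push along the rack's +x: a rubber pad on a spring presses on the block's side, so freeing it takes 6 to 18 N
- block0: wooden print block, 70 long (x) x 46 wide (y) x 40 high (z), 90 g, dark rubber face on its +x end; origin at the centre of its underside. At the start it is stuck in pocket 0 of the rack, its -x end towards the access hole, +x end a few mm inside the pocket mouth. May be absent (None)
- block1: wooden print block, 70 long (x) x 46 wide (y) x 40 high (z), 90 g, dark rubber face on its +x end; origin at the centre of its underside. At the start it is stuck in pocket 1 of the rack, its -x end towards the access hole, +x end a few mm inside the pocket mouth. May be absent (None)
- block2: wooden print block, 70 long (x) x 46 wide (y) x 40 high (z), 90 g, dark rubber face on its +x end; origin at the centre of its underside. At the start it is stuck in pocket 2 of the rack, its -x end towards the access hole, +x end a few mm inside the pocket mouth. May be absent (None)
- rod: knock-out rod, 180 g: square wooden handle 70 long (x -35 to +35), 36 x 36 across, with a round aluminium rod, 14 in diameter and 130 long, on its +x end. Origin at the centre of the handle, on the rod's axis; x points to the tip. It lies on the cutting mat with the handle flat
- rod_tip (a point): centre of the free end of the rod, 165 from the body's origin along x
- mat: fixed dark cutting mat, 300 (x) x 220 (y), 3 thick; origin under its centre, on the table
- case: fixed black carrying case, outside 170 (x) x 280 (y) x 80 high, walls and bottom 5; origin under its centre, on the table. The lid's hinge is along y on the +x rim, the sprung catch is in the middle of the -x side
- lid (a joint): angle of the case lid, rad: 0 shut flat, 1.75 to 2.0 at the start, 2.1 fully open. Its stiff hinge (0.34 N m) holds it at any angle. Shutting it, a steel bar under its free edge meets the sprung catch at about 0.12 and is past it at about 0.07, for some 4 to 10 N pressed near the free edge; then press on to 0. Once caught it has play up to about 0.03, where the catch stops it
- lid_hinge (a point): middle of the hinge line at the lid's underside, 80 above the table; its frame turns with the lid: -x along the panel to the free edge, y along the hinge, z out of the outer (upper) face; shut, the axes are those of case. The panel is 174 from hinge to free edge, 280 wide, 8 thick; 0.3 kg; the steel catch bar sticks 48 out of its underside at the free edge
- lid_tab (a point): centre of the lid's pull tab, an upright plate on the outer face, 12 (x) x 50 (y) x 30 high (z); 145 from the hinge, 29 from the free edge; this point is 15 above the outer face. About 6 N at the tab lifts the lid; a caught lid stops after some 5 mm and opens only over about 20 N; one lifted past 0.06 rad by less was not caught
- vinyl_roll: black roll of vinyl lying on the table, 120 long, 56 in diameter; a bystander
- tape: roll of paper tape lying flat, 84 in diameter, 24 high; a bystander
- glue: small jar, 54 in diameter, 60 high, standing; a bystander
- weeder: small pointed hand tool with a black handle, 160 long; a bystander

How it is judged:
By the outcome, as a careful person would: the job done as asked, in the order asked, and still so for the second after the job is handed in, with the robot touching nothing.
Of block0, block1, block2 only 2 to 3 are there at a start; the rules pass over those that are not, and their reading is None.
At some moment in a run one of rod may be knocked a few centimetres aside while the robot is not near it.
Once in a run the grip may slacken for a moment while it holds something.
It also fails if it takes over 208 s, if anything falls off the work surface, if the arm or the gripper's body presses on something with over 40 N, if the wrist force passes 120 N, or if a joint passes its speed limit or range.

## Working session

There is one attempt and no reset: what is moved stays moved. The work goes in short steps, Python scripts to look and compute and a tool call to move; the robot and the scene stay as the last step left them, time stands still between calls to the robot, and variables do not carry over. Pictures are saved under pics/ and viewed, about 12 in all and at most 16, crops included, and the job is handed in when it is done.

Besides the shell and the picture viewer there is one more tool, called after "Call:" as name([rows], argument=value, ...), one row to a line, values as JSON. arm_command: Moves the arm, as the interface text tells. Its arguments: {"type":"object","properties":{"series":{"type":"array","items":{"type":"object","properties":{"dp":{"type":"array","items":{"type":"number"}},"angular":{"type":"array","items":{"type":"number"}},"gripper":{"type":"number"}}}},"grip_force":{"type":"number"}},"required":["series"]}

```bash
mkdir -p pics; cat > h.py <<'E'
import numpy as np,cv2
from rig import get_state,get_image,grip_depth
from scipy.spatial.transform import Rotation as R
def rot(q): return R.from_quat([q[1],q[2],q[3],q[0]]).as_matrix()
def T():
    s=get_state();M=np.eye(4);M[:3,:3]=rot(s['ee_rot']);M[:3,3]=s['position'];return M
def shot(n,f=None):
    M=T();d=get_image(n)
    d['c2w']=M@np.array(d['mount']) if n=='wrist' else np.linalg.inv(d['view'])
    if f: cv2.imwrite('pics/'+f,d['image']); np.savez('pics/'+f+'.npz',**d)
    return d
def load(f): return dict(np.load('pics/'+f+'.npz'))
def ray(d,u,v):
    K=np.array(d['mtx']);x=(u-K[0,2])/K[0,0];y=(v-K[1,2])/K[1,1];a,b=x,y;k=float(d['k1'])
    for _ in range(20):
        r=a*a+b*b;a,b=x/(1+k*r),y/(1+k*r)
    return d['c2w'][:3,3],d['c2w'][:3,:3]@np.array([a,-b,-1])
def atz(d,u,v,z):
    o,r=ray(d,u,v);return o+r*(z-o[2])/r[2]
def dep(d,u,v):
    o,r=ray(d,u,v);return o+r*d['depth'][int(round(v)),int(round(u))]
def cloud(d):
    K=np.array(d['mtx']);h,w=d['depth'].shape;k=float(d['k1'])
    U,V=np.meshgrid(np.arange(w),np.arange(h));x=(U-K[0,2])/K[0,0];y=(V-K[1,2])/K[1,1];a,b=x,y
    for _ in range(15):
        r=a*a+b*b;a,b=x/(1+k*r),y/(1+k*r)
    p=np.stack([a,-b,-np.ones_like(a)],-1)*d['depth'][...,None]
    P=p@d['c2w'][:3,:3].T+d['c2w'][:3,3];P[d['depth']==0]=np.nan;return P
def proj(d,p):
    c=np.linalg.inv(d['c2w'])@np.append(p,1);a,b=c[0]/-c[2],-c[1]/-c[2];f=1+float(d['k1'])*(a*a+b*b);K=np.array(d['mtx'])
    return K[0,0]*a*f+K[0,2],K[1,1]*b*f+K[1,2]
E
python3 - <<'E'
from h import *
np.set_printoptions(precision=3,suppress=True)
for n in('scene','top'):
    d=shot(n,n+'1.png');print(n,d['c2w'],d['mtx'],d['k1'])
print(get_state(),grip_depth); print(T())
d=get_image('wrist');print(d['mount'])
E
```

```text
scene [[-0.26  -0.701  0.664  1.354]
 [ 0.966 -0.187  0.181  0.19 ]
 [-0.003  0.689  0.725  0.911]
 [ 0.     0.     0.     1.   ]] [[396.834   0.    314.649]
 [  0.    396.834 196.773]
 [  0.      0.      1.   ]] 0.017987803049897697
top [[ 0.119  0.972 -0.204  0.434]
 [-0.993  0.116 -0.027 -0.029]
 [-0.003  0.206  0.979  0.938]
 [ 0.     0.     0.     1.   ]] [[373.793   0.    315.415]
 [  0.    373.793 198.283]
 [  0.      0.      1.   ]] -0.06960948921056534
{'clock': 0.1, 'qpos': array([ 1.183,  0.277,  1.506, -0.   ,  1.361, -0.121]), 'qd': array([-0.001, -0.003, -0.003,  0.   , -0.   ,  0.001]), 'effort': array([  0.002, -41.769, -24.641,  -0.   ,   0.006,   0.   ]), 'position': array([0.151, 0.554, 0.231]), 'ee_rot': array([ 0.562, -0.429,  0.563,  0.429]), 'contact_force': array([0.018, 0.062, 0.232]), 'moment': array([ 0.003, -0.002,  0.001]), 'width': 0.0852456547804966} 0.0187
[[-0.001 -0.965  0.264  0.151]
 [-0.002  0.264  0.965  0.554]
 [-1.     0.    -0.002  0.231]
 [ 0.     0.     0.     1.   ]]
[[ 0.     0.272 -0.962 -0.143]
 [-0.     0.962  0.272  0.069]
 [ 1.     0.     0.    -0.001]
 [ 0.     0.     0.     1.   ]]
```

View pics/top1.png

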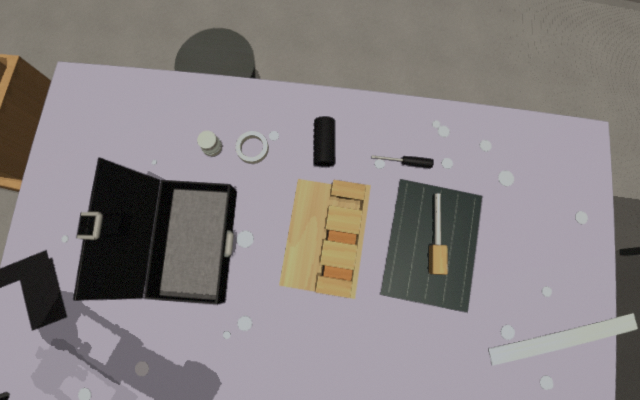

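View pics/scene1.png

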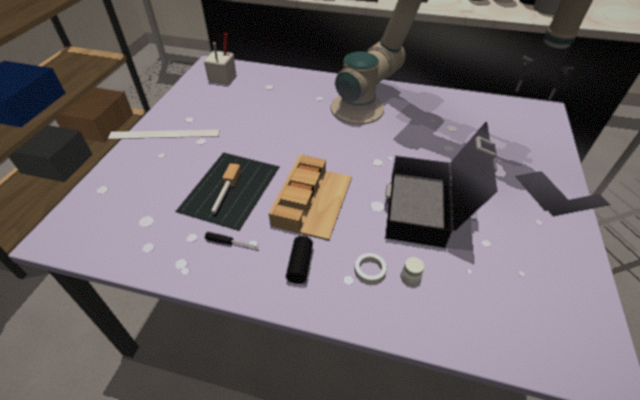

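```bash
python3 - <<'E'
from h import *
d=load('top1.png')
c=d['image'][140:320,60:510]
cv2.imwrite('pics/c1.png',cv2.resize(c[20:170,210:440],None,fx=3.4,fy=3.4,interpolation=cv2.INTER_CUBIC))
np.set_printoptions(precision=3,suppress=True)
P=cloud(d)
def show(n,u,v):print(n,dep(d,u,v))
show('rodtipish',438,200);show('handle',439,260);show('case floor',195,245);show('mat',410,220);show('table',260,330);show('apron',310,230);show('racktop',349,190)
show('lidmid',115,240)
E
```

```text
rodtipish [ 0.655 -0.309  0.028]
handle [ 0.506 -0.317  0.037]
case floor [0.473 0.282 0.006]
mat [ 0.601 -0.249  0.001]
table [0.291 0.091 0.001]
apron [0.545 0.    0.008]
racktop [ 0.646 -0.083  0.06 ]
lidmid [0.455 0.396 0.176]
```

View pics/c1.png

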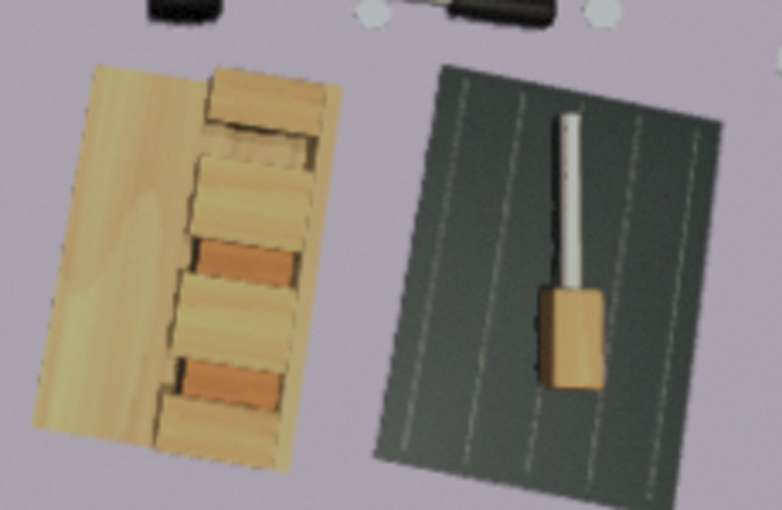

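```bash
python3 - <<'E'
from h import *
np.set_printoptions(precision=4,suppress=True)
d=load('top1.png');s=load('scene1.png')
f=lambda x,y,z:atz(d,270+(x+.5)/3.4-.5,160+(y+.5)/3.4-.5,z)
for n,p in dict(apA=(97,65,.01),apB=(33,427,.01),bkA=(342,85,.059),bkB=(290,470,.059),tip=(570,113,.024),rod0=(571,285,.028),h1=(543,288,.039),h2=(605,290,.039),h3=(602,389,.039),h4=(540,388,.039),m1=(442,65,.003),m2=(722,122,.003),m3=(374,457,.003)).items(): print(n,f(*p))
def rect(P,m):
    q=P[m][:,:2].astype(np.float32)*1000; r=cv2.minAreaRect(q);print(len(q),np.array(r[0]),np.array(r[1]),r[2])
for nm,D in(('top',d),('scene',s)):
    P=cloud(D);x,y,z=P[...,0],P[...,1],P[...,2]
    print(nm)
    m=(x>.35)&(x<.72)&(y>-.2)&(y<.15)
    rect(P,m&(z>.05)&(z<.065)); rect(P,m&(z>.006)&(z<.065)); print('rack top z',np.median(z[m&(z>.045)]),'apron',np.median(z[m&(z>.005)&(z<.02)]))
    m=(x>.4)&(x<.75)&(y>-.42)&(y<-.2); h=m&(z>.03)&(z<.05);rect(P,h);print('handle z',np.median(z[h])); 
    h=m&(z>.018)&(z<.032);rect(P,h)
    m=(x>.25)&(x<.7)&(y>.1)&(y<.4)&(z>.07)&(z<.086);rect(P,m);print('rim',np.median(z[m]))
    l=(x>.25)&(x<.7)&(y>.36)&(y<.6)&(z>.1)&(z<.3)
    q=P[l];c=q.mean(0);U,S,V=np.linalg.svd(q-c,full_matrices=False);print('lid',len(q),c,V[2],q.min(0),q.max(0))
P=cloud(d)
# pocket 0 slot
for (a,b) in((255,145),(245,262),(230,385)): print(dep(d,270+a/3.4,160+b/3.4))
E
```

```text
apA [0.6725 0.0465 0.01  ]
apB [0.4021 0.0578 0.01  ]
bkA [ 0.666  -0.1329  0.059 ]
bkB [ 0.3962 -0.1224  0.059 ]
tip [ 0.6742 -0.3077  0.024 ]
rod0 [ 0.5464 -0.3141  0.028 ]
h1 [ 0.5406 -0.2908  0.039 ]
h2 [ 0.5443 -0.3353  0.039 ]
h3 [ 0.4747 -0.3369  0.039 ]
h4 [ 0.4706 -0.2931  0.039 ]
m1 [ 0.7056 -0.2141  0.003 ]
m2 [ 0.6868 -0.4317  0.003 ]
m3 [ 0.4097 -0.1875  0.003 ]
top
3641 [559.5543 -79.4286] [334.9819 129.2942] 6.350470542907715
8453 [570.1441 -31.0518] [385.4212 265.768 ] 16.42780303955078
rack top z 0.05805151448633061 apron 0.009472526898760436
459 [ 562.5436 -314.7821] [178.8501  37.8046] 3.705386161804199
handle z 0.03833979137354615
447 [ 618.8114 -295.3532] [295.061   74.0241] 17.743019104003906
1407 [479.2588 279.433 ] [281.2555 176.1091] 3.3557236194610596
rim 0.07909862319906291
lid 8383 [0.4684 0.3975 0.1839] [ 0.0525 -0.9549  0.2922] [0.3321 0.3607 0.1   ] [0.6142 0.4338 0.2768]
scene
1735 [559.743  -81.9004] [334.8252 130.2616] 6.109243392944336
4471 [558.8398 -25.8766] [336.0738 336.4408] 2.421966791152954
rack top z 0.05834525105184085 apron 0.010070343572281149
197 [ 561.0997 -315.8548] [175.4107  36.693 ] 4.458134651184082
handle z 0.038255054885019124
228 [ 624.6518 -295.7354] [286.5731  72.8092] 18.046558380126953
788 [480.1998 278.2631] [288.8564 177.3821] 3.346839666366577
rim 0.07878872351148619
lid 3033 [0.4955 0.397  0.1823] [ 0.0597 -0.9532  0.2964] [0.3324 0.3602 0.1   ] [0.618  0.4459 0.2763]
[ 0.625  -0.0794  0.008 ]
[ 0.5323 -0.0787  0.0517]
[ 0.447  -0.0776  0.05  ]
```

```bash
cat > plan.py <<'E'
import sys
from h import *
def plan(pos,yaw=None,n=8,g=None,ease=True):
    """rows to bring TCP to pos, tool z heading yaw (deg), tool x straight down"""
    M=T();p0=M[:3,3];R0=M[:3,:3];y0=np.arctan2(R0[1,2],R0[0,2])
    yt=y0 if yaw is None else np.radians(yaw); 
    z=np.array([np.cos(yt),np.sin(yt),0]);x=np.array([0,0,-1.]);Rt=np.stack([x,np.cross(z,x),z],1)
    rv=R.from_matrix(R0.T@Rt).as_rotvec(); 
    print('from',p0.round(4),'yaw',np.degrees(y0).round(2),'to',np.round(pos,4),'rv deg',np.degrees(rv).round(2))
    for i in range(n):
        Ri=R0@R.from_rotvec(rv*i/n).as_matrix()
        a=rv/n
        print(i,'dp',(Ri.T@(np.array(pos)-p0)/n/.12).round(3).tolist(),'ang',(a/(np.pi/2)).round(4).tolist())
def st():
    s=get_state();M=T();print('t',round(s['clock'],2),'p',M[:3,3].round(4),'zyaw',np.degrees(np.arctan2(M[1,2],M[0,2])).round(2),'xax',M[:3,0].round(3),'F',np.round(s['contact_force'],2),'w',round(s['width'],4),'q',np.round(s['qpos'],2))
E
python3 -c "
from plan import *
plan([.516,-.314,.20],-87,24)"
```

```text
from [0.1514 0.5543 0.2306] yaw 74.71 to [ 0.516 -0.314  0.2  ] rv deg [ 1.6171e+02 -3.0000e-02  1.1000e-01]
0 dp [0.011, -0.202, -0.257] ang [0.0749, -0.0, 0.0001]
1 dp [0.011, -0.23, -0.232] ang [0.0749, -0.0, 0.0001]
2 dp [0.011, -0.256, -0.203] ang [0.0749, -0.0, 0.0001]
3 dp [0.011, -0.278, -0.172] ang [0.0749, -0.0, 0.0001]
4 dp [0.011, -0.296, -0.138] ang [0.0749, -0.0, 0.0001]
5 dp [0.011, -0.311, -0.102] ang [0.0749, -0.0, 0.0001]
6 dp [0.011, -0.32, -0.065] ang [0.0749, -0.0, 0.0001]
7 dp [0.011, -0.326, -0.027] ang [0.0749, -0.0, 0.0001]
8 dp [0.011, -0.327, 0.011] ang [0.0749, -0.0, 0.0001]
9 dp [0.011, -0.323, 0.049] ang [0.0749, -0.0, 0.0001]
10 dp [0.011, -0.315, 0.087] ang [0.0749, -0.0, 0.0001]
11 dp [0.011, -0.303, 0.123] ang [0.0749, -0.0, 0.0001]
12 dp [0.011, -0.286, 0.158] ang [0.0749, -0.0, 0.0001]
13 dp [0.011, -0.266, 0.191] ang [0.0749, -0.0, 0.0001]
14 dp [0.011, -0.241, 0.22] ang [0.0749, -0.0, 0.0001]
15 dp [0.011, -0.214, 0.247] ang [0.0749, -0.0, 0.0001]
16 dp [0.011, -0.183, 0.271] ang [0.0749, -0.0, 0.0001]
17 dp [0.011, -0.15, 0.29] ang [0.0749, -0.0, 0.0001]
18 dp [0.011, -0.115, 0.306] ang [0.0749, -0.0, 0.0001]
19 dp [0.011, -0.079, 0.317] ang [0.0749, -0.0, 0.0001]
20 dp [0.011, -0.041, 0.324] ang [0.0749, -0.0, 0.0001]
21 dp [0.011, -0.003, 0.327] ang [0.0749, -0.0, 0.0001]
22 dp [0.011, 0.036, 0.325] ang [0.0749, -0.0, 0.0001]
23 dp [0.011, 0.074, 0.319] ang [0.0749, -0.0, 0.0001]
```

Raise slightly at first for clearance past the lid.

Call:
arm_command([
  {"dp": [-0.1,-0.2,-0.26],"angular": [0.075,0,0],"gripper": 85},
  {"dp": [-0.1,-0.23,-0.23],"angular": [0.075,0,0],"gripper": 85},
  {"dp": [-0.1,-0.26,-0.2],"angular": [0.075,0,0],"gripper": 85},
  {"dp": [0,-0.28,-0.17],"angular": [0.075,0,0],"gripper": 85},
  {"dp": [0,-0.3,-0.14],"angular": [0.075,0,0],"gripper": 85},
  {"dp": [0,-0.31,-0.1],"angular": [0.075,0,0],"gripper": 85},
  {"dp": [0,-0.32,-0.065],"angular": [0.075,0,0],"gripper": 85},
  {"dp": [0,-0.325,-0.03],"angular": [0.075,0,0],"gripper": 85},
])

```text
clock: 1.15
position: [0.272, 0.2561, 0.2658]
ee_rot: [0.697, -0.12, 0.698, 0.117]
contact_force: [-0.3, 0.1, 0.2]
width: 0.0851
```

Call:
arm_command([
  {"dp": [0.01,-0.33,0.01],"angular": [0.075,0,0],"gripper": 85},
  {"dp": [0.01,-0.32,0.05],"angular": [0.075,0,0],"gripper": 85},
  {"dp": [0.01,-0.315,0.09],"angular": [0.075,0,0],"gripper": 85},
  {"dp": [0.01,-0.3,0.12],"angular": [0.075,0,0],"gripper": 85},
  {"dp": [0.01,-0.29,0.16],"angular": [0.075,0,0],"gripper": 85},
  {"dp": [0.01,-0.27,0.19],"angular": [0.075,0,0],"gripper": 85},
  {"dp": [0.01,-0.24,0.22],"angular": [0.075,0,0],"gripper": 85},
  {"dp": [0.01,-0.21,0.25],"angular": [0.075,0,0],"gripper": 85},
])

```text
clock: 2.15
position: [0.3826, -0.0484, 0.2568]
ee_rot: [0.672, 0.221, 0.671, -0.223]
contact_force: [-0.1, 0.3, 0.7]
width: 0.085
```

```bash
python3 -c "
from plan import *
st();plan([.516,-.314,.20],-87,8)"
```

```text
t 2.15 p [ 0.3826 -0.0484  0.2568] zyaw -36.57 xax [ 0.001 -0.004 -1.   ] F [-0.06  0.34  0.74] w 0.085 q [-0.3  -0.03  1.81 -0.    1.36  0.34]
from [ 0.3826 -0.0484  0.2568] yaw -36.57 to [ 0.516 -0.314  0.2  ] rv deg [5.043e+01 2.300e-01 4.000e-02]
0 dp [0.06, -0.139, 0.276] ang [0.07, 0.0003, 0.0001]
1 dp [0.06, -0.108, 0.29] ang [0.07, 0.0003, 0.0001]
2 dp [0.06, -0.076, 0.3] ang [0.07, 0.0003, 0.0001]
3 dp [0.06, -0.042, 0.307] ang [0.07, 0.0003, 0.0001]
4 dp [0.06, -0.008, 0.309] ang [0.07, 0.0003, 0.0001]
5 dp [0.06, 0.026, 0.308] ang [0.07, 0.0003, 0.0001]
6 dp [0.059, 0.059, 0.304] ang [0.07, 0.0003, 0.0001]
7 dp [0.059, 0.092, 0.295] ang [0.07, 0.0003, 0.0001]
```

Call:
arm_command([
  {"dp": [0.06,-0.14,0.28],"angular": [0.072,0,0],"gripper": 85},
  {"dp": [0.06,-0.11,0.3],"angular": [0.072,0,0],"gripper": 85},
  {"dp": [0.06,-0.08,0.31],"angular": [0.072,0,0],"gripper": 85},
  {"dp": [0.06,-0.04,0.315],"angular": [0.072,0,0],"gripper": 80},
  {"dp": [0.06,-0.01,0.315],"angular": [0.072,0,0],"gripper": 75},
  {"dp": [0.06,0.025,0.315],"angular": [0.072,0,0],"gripper": 70},
  {"dp": [0.06,0.06,0.31],"angular": [0.072,0,0],"gripper": 70},
  {"dp": [0.06,0.09,0.3],"angular": [0.072,0,0],"gripper": 70},
])

```text
clock: 3.15
position: [0.5138, -0.3329, 0.1968]
ee_rot: [-0.499, -0.501, -0.498, 0.502]
contact_force: [0.7, 0.5, 0.8]
width: 0.0699
```

```bash
python3 -c "
from plan import *
st();d=shot('wrist','w1.png')
im=d['image'].copy()
x=np.array([.0405,.9991]);y=np.array([-.9991,.0405]);o=np.array([.5324,-.0827])
def mk(p,c):
  u,v=proj(d,np.array(p));cv2.circle(im,(int(round(u)),int(round(v))),2,c,-1) if abs(u)<2000 and abs(v)<2000 else 0
for a,b,z in((-46,-136,59),(-46,136,59),(-46,0,59),(-34,-109,59),(-34,-59,59),(-34,-25,59),(-34,25,59),(136,136,10)):
  mk([*(o+(a*x+b*y)/1000),z/1000],(0,0,255))
r=np.array([.9986,.05]);h=np.array([.5076,-.314])
for a,z in((0,.0385),(.035,.0385),(-.035,.0385),(.165,.028)):mk([*(h+a*r),z],(255,0,0))
cv2.imwrite('pics/w1m.png',im)
"
```

```text
t 3.15 p [ 0.5138 -0.3329  0.1968] zyaw -90.35 xax [ 0.    -0.001 -1.   ] F [0.67 0.52 0.79] w 0.0699 q [-0.69  0.35  1.48 -0.    1.31  0.89]
```

View pics/w1m.png

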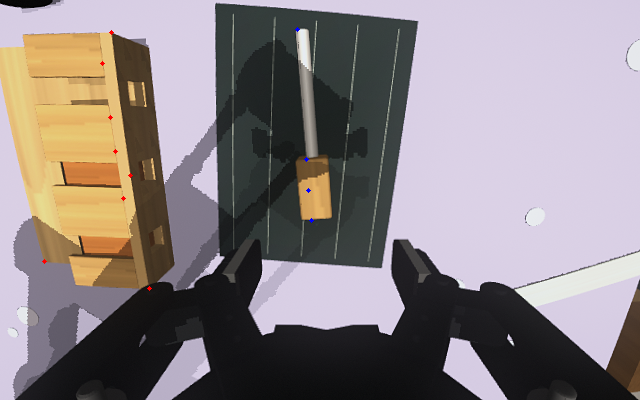

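```bash
python3 -c "
from plan import *
st();d=load('w1.png')
for u,v,z in((297,158,.0385),(327,156,.0385),(331,219,.0385),(301,221,.0385),(302,29,.027),(105,34,.059),(149,289,.059),(104,158,.059)):print(atz(d,u,v,z).round(4))
print(dep(d,314,190))
m=np.array([atz(d,u,v,.0385) for u,v in((297,158),(327,156),(331,219),(301,221))]).mean(0);print(m)
plan([.5076+.010,-.3155,.05],-86,8)"
```

```text
t 3.2 p [ 0.5156 -0.3381  0.1952] zyaw -90.6 xax [ 0.002 -0.006 -1.   ] F [ 2.17 -4.61 -0.11] w 0.07 q [-0.69  0.36  1.48 -0.    1.3   0.89]
[ 0.5439 -0.3026  0.0385]
[ 0.5458 -0.3351  0.0385]
[ 0.4736 -0.3393  0.0385]
[ 0.4714 -0.3047  0.0385]
[ 0.673  -0.3106  0.027 ]
[ 0.665  -0.1284  0.059 ]
[ 0.394  -0.1234  0.059 ]
[ 0.5491 -0.104   0.059 ]
[ 0.50814893 -0.32040751  0.03867637]
[ 0.5086953  -0.32045222  0.0385    ]
from [ 0.5156 -0.3381  0.1952] yaw -90.6 to [ 0.5176 -0.3155  0.05  ] rv deg [-4.6   0.33 -0.08]
0 dp [0.151, 0.002, -0.024] ang [-0.0064, 0.0005, -0.0001]
1 dp [0.151, 0.002, -0.024] ang [-0.0064, 0.0005, -0.0001]
2 dp [0.151, 0.002, -0.024] ang [-0.0064, 0.0005, -0.0001]
3 dp [0.151, 0.002, -0.024] ang [-0.0064, 0.0005, -0.0001]
4 dp [0.151, 0.003, -0.024] ang [-0.0064, 0.0005, -0.0001]
5 dp [0.151, 0.003, -0.024] ang [-0.0064, 0.0005, -0.0001]
6 dp [0.151, 0.003, -0.024] ang [-0.0064, 0.0005, -0.0001]
7 dp [0.151, 0.003, -0.024] ang [-0.0064, 0.0005, -0.0001]
```

Call:
arm_command([
  {"dp": [0.15,0,-0.025],"angular": [-0.006,0,0],"gripper": 70},
  {"dp": [0.15,0,-0.025],"angular": [-0.006,0,0],"gripper": 70},
  {"dp": [0.15,0,-0.025],"angular": [-0.006,0,0],"gripper": 70},
  {"dp": [0.15,0,-0.025],"angular": [-0.006,0,0],"gripper": 70},
  {"dp": [0.15,0,-0.025],"angular": [-0.006,0,0],"gripper": 70},
  {"dp": [0.15,0,-0.025],"angular": [-0.006,0,0],"gripper": 70},
  {"dp": [0.15,0,-0.025],"angular": [-0.006,0,0],"gripper": 70},
  {"dp": [0,0,0],"angular": [0,0,0],"gripper": 70},
])

```text
clock: 4.2
position: [0.5138, -0.3174, 0.0619]
ee_rot: [0.514, 0.484, 0.515, -0.487]
contact_force: [-0.7, -0.6, -1.2]
width: 0.07
```

```bash
python3 -c "
from plan import *
st();plan([.5076+.010,-.316,.008],-87,8)"
```

```text
t 4.2 p [ 0.5138 -0.3174  0.0619] zyaw -86.67 xax [-0.003 -0.002 -1.   ] F [-0.72 -0.62 -1.16] w 0.07 q [-0.67  0.46  1.68 -0.    1.01  0.85]
from [ 0.5138 -0.3174  0.0619] yaw -86.67 to [ 0.5176 -0.316   0.008 ] rv deg [0.33 0.1  0.19]
0 dp [0.056, 0.004, -0.001] ang [0.0005, 0.0001, 0.0003]
1 dp [0.056, 0.004, -0.001] ang [0.0005, 0.0001, 0.0003]
2 dp [0.056, 0.004, -0.001] ang [0.0005, 0.0001, 0.0003]
3 dp [0.056, 0.004, -0.001] ang [0.0005, 0.0001, 0.0003]
4 dp [0.056, 0.004, -0.001] ang [0.0005, 0.0001, 0.0003]
5 dp [0.056, 0.004, -0.001] ang [0.0005, 0.0001, 0.0003]
6 dp [0.056, 0.004, -0.001] ang [0.0005, 0.0001, 0.0003]
7 dp [0.056, 0.004, -0.001] ang [0.0005, 0.0001, 0.0003]
```

Call:
arm_command([
  {"dp": [0.07,0.005,0],"angular": [0,0,0],"gripper": 70},
  {"dp": [0.07,0.005,0],"angular": [0,0,0],"gripper": 70},
  {"dp": [0.07,0.005,0],"angular": [0,0,0],"gripper": 70},
  {"dp": [0.07,0.005,0],"angular": [0,0,0],"gripper": 70},
  {"dp": [0.07,0.005,0],"angular": [0,0,0],"gripper": 70},
  {"dp": [0.06,0.005,0],"angular": [0,0,0],"gripper": 70},
  {"dp": [0.02,0,0],"angular": [0,0,0],"gripper": 70},
  {"dp": [0,0,0],"angular": [0,0,0],"gripper": 70},
])

```text
clock: 5.2
position: [0.5187, -0.3185, 0.0083]
ee_rot: [0.515, 0.484, 0.514, -0.487]
contact_force: [0.3, 0.8, 1.1]
width: 0.0701
```

Call:
arm_command([
  {"dp": [0,0,0],"angular": [0,0,0],"gripper": 50},
  {"dp": [0,0,0],"angular": [0,0,0],"gripper": 40},
  {"dp": [0,0,0],"angular": [0,0,0],"gripper": 20},
  {"dp": [0,0,0],"angular": [0,0,0],"gripper": 20},
  {"dp": [0,0,0],"angular": [0,0,0],"gripper": 20},
  {"dp": [0,0,0],"angular": [0,0,0],"gripper": 20},
  {"dp": [0,0,0],"angular": [0,0,0],"gripper": 20},
  {"dp": [0,0,0],"angular": [0,0,0],"gripper": 20},
], grip_force=100)

```text
clock: 6.2
position: [0.5191, -0.3188, 0.0093]
ee_rot: [0.516, 0.484, 0.513, -0.486]
contact_force: [0.8, 0.4, -1.1]
width: 0.0343
```

```bash
python3 -c "
from plan import *
st();plan([.515,-.316,.09],-87,8)"
```

```text
t 6.2 p [ 0.5191 -0.3188  0.0093] zyaw -86.68 xax [ 0.001 -0.005 -1.   ] F [ 0.79  0.36 -1.13] w 0.0343 q [-0.66  0.52  1.72 -0.    0.89  0.85]
from [ 0.5191 -0.3188  0.0093] yaw -86.68 to [ 0.515 -0.316  0.09 ] rv deg [ 0.32  0.29 -0.02]
0 dp [-0.084, -0.004, -0.003] ang [0.0004, 0.0004, -0.0]
1 dp [-0.084, -0.004, -0.003] ang [0.0004, 0.0004, -0.0]
2 dp [-0.084, -0.004, -0.003] ang [0.0004, 0.0004, -0.0]
3 dp [-0.084, -0.004, -0.003] ang [0.0004, 0.0004, -0.0]
4 dp [-0.084, -0.004, -0.003] ang [0.0004, 0.0004, -0.0]
5 dp [-0.084, -0.004, -0.003] ang [0.0004, 0.0004, -0.0]
6 dp [-0.084, -0.004, -0.003] ang [0.0004, 0.0004, -0.0]
7 dp [-0.084, -0.004, -0.003] ang [0.0004, 0.0004, -0.0]
```

Call:
arm_command([
  {"dp": [-0.1,0,0],"angular": [0,0,0],"gripper": 20},
  {"dp": [-0.1,0,0],"angular": [0,0,0],"gripper": 20},
  {"dp": [-0.1,0,0],"angular": [0,0,0],"gripper": 20},
  {"dp": [-0.1,0,0],"angular": [-0.04,0,0],"gripper": 20},
  {"dp": [0,0,0],"angular": [-0.08,0,0],"gripper": 20},
  {"dp": [0,0,0],"angular": [-0.08,0,0],"gripper": 20},
  {"dp": [0,0,0],"angular": [-0.08,0,0],"gripper": 20},
  {"dp": [0,0,0],"angular": [-0.08,0,0],"gripper": 20},
])

```text
clock: 7.2
position: [0.52, -0.3192, 0.0651]
ee_rot: [0.635, 0.315, 0.629, -0.319]
contact_force: [-0.3, 0.5, -2.6]
width: 0.0346
```

Call:
arm_command([
  {"dp": [0,0,0],"angular": [-0.08,0,0],"gripper": 20},
  {"dp": [0,0,0],"angular": [-0.08,0,0],"gripper": 20},
  {"dp": [0,0,0],"angular": [-0.08,0,0],"gripper": 20},
  {"dp": [0,0,0],"angular": [-0.08,0,0],"gripper": 20},
  {"dp": [0,0,0],"angular": [-0.08,0,0],"gripper": 20},
  {"dp": [0,0,0],"angular": [-0.08,0,0],"gripper": 20},
  {"dp": [0,0,0],"angular": [-0.04,0,0],"gripper": 20},
  {"dp": [0,0,0],"angular": [0,0,0],"gripper": 20},
])

```text
clock: 8.2
position: [0.5213, -0.3201, 0.0729]
ee_rot: [0.71, 0.025, 0.703, -0.034]
contact_force: [-0.5, -0.1, -2.1]
width: 0.0348
```

```bash
python3 -c "
from plan import *
st();plan([.5233,-.3075,.019],-2.3,8)"
```

```text
t 8.2 p [ 0.5213 -0.3201  0.0729] zyaw -4.82 xax [ 0.01  -0.013 -1.   ] F [-0.52 -0.13 -2.08] w 0.0348 q [-0.66  0.45  1.66 -0.    1.02 -0.58]
from [ 0.5213 -0.3201  0.0729] yaw -4.82 to [ 0.5233 -0.3075  0.019 ] rv deg [-2.53  0.64  0.71]
0 dp [0.056, 0.014, 0.0] ang [-0.0035, 0.0009, 0.001]
1 dp [0.056, 0.014, 0.0] ang [-0.0035, 0.0009, 0.001]
2 dp [0.056, 0.014, 0.001] ang [-0.0035, 0.0009, 0.001]
3 dp [0.056, 0.014, 0.001] ang [-0.0035, 0.0009, 0.001]
4 dp [0.056, 0.014, 0.001] ang [-0.0035, 0.0009, 0.001]
5 dp [0.056, 0.014, 0.001] ang [-0.0035, 0.0009, 0.001]
6 dp [0.056, 0.013, 0.001] ang [-0.0035, 0.0009, 0.001]
7 dp [0.056, 0.013, 0.001] ang [-0.0035, 0.0009, 0.001]
```

Call:
arm_command([
  {"dp": [0.06,0.014,0],"angular": [-0.004,0.001,0.001],"gripper": 20},
  {"dp": [0.06,0.014,0],"angular": [-0.004,0.001,0.001],"gripper": 20},
  {"dp": [0.06,0.014,0],"angular": [-0.004,0.001,0.001],"gripper": 20},
  {"dp": [0.06,0.014,0],"angular": [-0.004,0.001,0.001],"gripper": 20},
  {"dp": [0.06,0.014,0],"angular": [-0.004,0.001,0.001],"gripper": 20},
  {"dp": [0.06,0.014,0],"angular": [-0.004,0.001,0.001],"gripper": 20},
  {"dp": [0.06,0.014,0],"angular": [-0.004,0.001,0.001],"gripper": 20},
  {"dp": [0,0,0],"angular": [0,0,0],"gripper": 20},
])

```text
clock: 9.2
position: [0.522, -0.3075, 0.0184]
ee_rot: [0.706, 0.014, 0.708, -0.014]
contact_force: [0.1, 0.5, -1.1]
width: 0.0345
```

```bash
python3 -c "
from plan import *
st();d=shot('wrist','w2.png');t=shot('scene','s2.png');t=shot('top','t2.png')
a=cv2.resize(load('t2.png')['image'][170:310,280:470],(760,560),interpolation=cv2.INTER_CUBIC)
cv2.imwrite('pics/t2c.png',np.hstack([cv2.resize(d['image'],(480,300)),cv2.resize(a,(407,300))])[:, :800])
plan([.5233,-.3075,.019],-2.3,8)"
```

```text
t 9.2 p [ 0.522  -0.3075  0.0184] zyaw -2.24 xax [-0.002  0.    -1.   ] F [ 0.09  0.47 -1.13] w 0.0345 q [-0.65  0.51  1.72 -0.    0.92 -0.61]
from [ 0.5227 -0.3082  0.0195] yaw -2.26 to [ 0.5233 -0.3075  0.019 ] rv deg [0.04 0.   0.05]
0 dp [0.0, 0.001, 0.001] ang [0.0001, 0.0, 0.0001]
1 dp [0.0, 0.001, 0.001] ang [0.0001, 0.0, 0.0001]
2 dp [0.0, 0.001, 0.001] ang [0.0001, 0.0, 0.0001]
3 dp [0.0, 0.001, 0.001] ang [0.0001, 0.0, 0.0001]
4 dp [0.0, 0.001, 0.001] ang [0.0001, 0.0, 0.0001]
5 dp [0.0, 0.001, 0.001] ang [0.0001, 0.0, 0.0001]
6 dp [0.0, 0.001, 0.001] ang [0.0001, 0.0, 0.0001]
7 dp [0.0, 0.001, 0.001] ang [0.0001, 0.0, 0.0001]
```

View pics/w2.png

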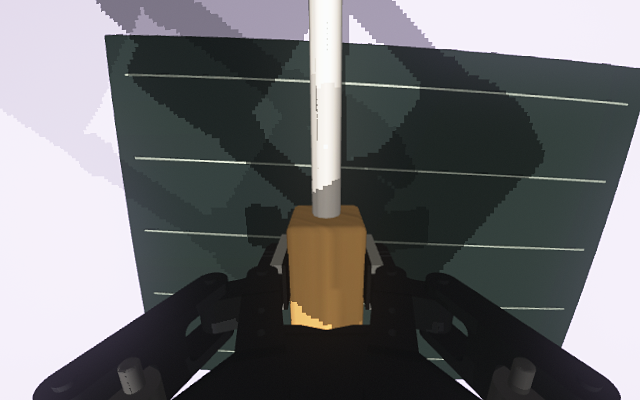

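```bash
python3 -c "
from plan import *
d=load('w2.png')
for v in(3,60,120,180):
  c=[dep(d,u,v) for u in range(312,345)]; c=[p for p in c if p[2]>.015]; c=np.array(c); print(v,len(c),c.mean(0).round(4),'top',c[:,2].max().round(4))
for n in('t2.png','s2.png'):
  P=cloud(load(n));x,y,z=P[...,0],P[...,1],P[...,2]
  m=(x>.49)&(x<.57)&(y>-.265)&(y<-.14)&(z>.018)&(z<.07)
  q=P[m];print(n,len(q));
  for a in(-.26,-.23,-.2,-.17):
    k=q[(abs(q[:,1]-a)<.012)]
    if len(k):print(a,np.median(k,0).round(4),k[:,2].max().round(4))
  print(q[:,1].max())
"
```

```text
3 30 [ 0.5268 -0.194   0.0367] top 0.0396
60 30 [ 0.526  -0.2151  0.0368] top 0.0384
120 30 [ 0.5251 -0.2391  0.0365] top 0.0385
180 29 [ 0.5238 -0.2658  0.0363] top 0.0388
t2.png 264
-0.26 [ 0.5239 -0.2561  0.0367] 0.0396
-0.23 [ 0.5237 -0.2284  0.0354] 0.0398
-0.2 [ 0.5244 -0.1999  0.0354] 0.0395
-0.17 [ 0.5254 -0.17    0.0359] 0.0392
-0.15323585998945968
s2.png 146
-0.26 [ 0.5298 -0.2563  0.0362] 0.0389
-0.23 [ 0.5315 -0.2286  0.0356] 0.041
-0.2 [ 0.5315 -0.199   0.0353] 0.0405
-0.17 [ 0.5328 -0.1695  0.0353] 0.0407
-0.15380595933102964
```

View pics/t2c.png

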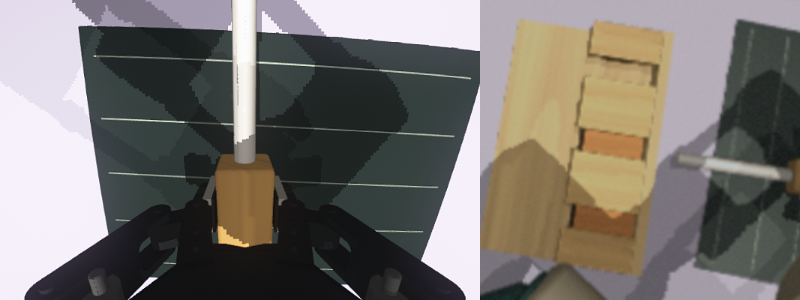

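Call:
arm_command([
  {"dp": [0,0.07,0],"angular": [0,0,0],"gripper": 20},
  {"dp": [0,0.07,0],"angular": [0,0,0],"gripper": 20},
  {"dp": [0,0.07,0],"angular": [0,0,0],"gripper": 20},
  {"dp": [0,0.07,0],"angular": [0,0,0],"gripper": 20},
  {"dp": [0,0.03,0],"angular": [0,0,0],"gripper": 20},
  {"dp": [0,0,0],"angular": [0,0,0],"gripper": 20},
  {"dp": [0,0,0],"angular": [0,0,0],"gripper": 20},
  {"dp": [0,0,0],"angular": [0,0,0],"gripper": 20},
], grip_force=120)

```text
clock: 10.35
position: [0.5248, -0.2683, 0.0205]
ee_rot: [0.708, 0.013, 0.706, -0.014]
contact_force: [0.6, 0.9, -2.5]
width: 0.0341
```

```bash
python3 -c "
from plan import *
st();plan([.5282,-.182,.019],-2.3,8)"
```

```text
t 10.35 p [ 0.5248 -0.2683  0.0205] zyaw -2.23 xax [ 0.002 -0.002 -1.   ] F [ 0.61  0.94 -2.47] w 0.0341 q [-0.59  0.48  1.76 -0.    0.9  -0.55]
from [ 0.5248 -0.2683  0.0205] yaw -2.23 to [ 0.5282 -0.182   0.019 ] rv deg [0.07 0.1  0.11]
0 dp [0.001, 0.09, 0.0] ang [0.0001, 0.0001, 0.0002]
1 dp [0.001, 0.09, 0.0] ang [0.0001, 0.0001, 0.0002]
2 dp [0.001, 0.09, 0.0] ang [0.0001, 0.0001, 0.0002]
3 dp [0.001, 0.09, -0.0] ang [0.0001, 0.0001, 0.0002]
4 dp [0.001, 0.09, -0.0] ang [0.0001, 0.0001, 0.0002]
5 dp [0.002, 0.09, -0.0] ang [0.0001, 0.0001, 0.0002]
6 dp [0.002, 0.09, -0.0] ang [0.0001, 0.0001, 0.0002]
7 dp [0.002, 0.09, -0.0] ang [0.0001, 0.0001, 0.0002]
```

Tip is in the hole. Push.

Call:
arm_command([
  {"dp": [0.005,0.08,0],"angular": [0,0,0],"gripper": 20},
  {"dp": [0.003,0.08,0],"angular": [0,0,0],"gripper": 20},
  {"dp": [0.002,0.08,0],"angular": [0,0,0],"gripper": 20},
  {"dp": [0.001,0.08,0],"angular": [0,0,0],"gripper": 20},
  {"dp": [0,0.08,0],"angular": [0,0,0],"gripper": 20},
  {"dp": [0,0.08,0],"angular": [0,0,0],"gripper": 20},
  {"dp": [0,0.08,0],"angular": [0,0,0],"gripper": 20},
  {"dp": [0,0,0],"angular": [0,0,0],"gripper": 20},
])

```text
clock: 11.35
position: [0.5306, -0.2203, 0.0247]
ee_rot: [0.711, -0.006, 0.703, -0.023]
contact_force: [0.1, 0.9, -1.9]
width: 0.0344
```

```bash
python3 -c "
from plan import *
st();plan([.5282,-.182,.019],-2.3,8)"
```

```text
t 11.35 p [ 0.5306 -0.2203  0.0247] zyaw -1.37 xax [ 0.012 -0.041 -0.999] F [ 0.08  0.86 -1.92] w 0.0344 q [-0.5   0.45  1.81 -0.04  0.85 -0.44]
from [ 0.5306 -0.2203  0.0247] yaw -1.37 to [ 0.5282 -0.182   0.019 ] rv deg [0.91 0.73 2.31]
0 dp [0.004, 0.04, -0.003] ang [0.0013, 0.001, 0.0032]
1 dp [0.004, 0.04, -0.004] ang [0.0013, 0.001, 0.0032]
2 dp [0.005, 0.04, -0.004] ang [0.0013, 0.001, 0.0032]
3 dp [0.005, 0.04, -0.004] ang [0.0013, 0.001, 0.0032]
4 dp [0.005, 0.04, -0.004] ang [0.0013, 0.001, 0.0032]
5 dp [0.005, 0.04, -0.004] ang [0.0013, 0.001, 0.0032]
6 dp [0.006, 0.04, -0.004] ang [0.0013, 0.001, 0.0032]
7 dp [0.006, 0.04, -0.004] ang [0.0013, 0.001, 0.0032]
```

Call:
arm_command([
  {"dp": [0.01,0.02,-0.006],"angular": [0.003,0.002,0.007],"gripper": 20},
  {"dp": [0.01,0.02,-0.006],"angular": [0.003,0.002,0.007],"gripper": 20},
  {"dp": [0.01,0.03,-0.006],"angular": [0.003,0.002,0.007],"gripper": 20},
  {"dp": [0.01,0.05,-0.006],"angular": [0.002,0.002,0.006],"gripper": 20},
  {"dp": [0.005,0.07,0],"angular": [0,0,0],"gripper": 20},
  {"dp": [0,0.07,0],"angular": [0,0,0],"gripper": 20},
  {"dp": [0,0.05,0],"angular": [0,0,0],"gripper": 20},
  {"dp": [0,0,0],"angular": [0,0,0],"gripper": 20},
])

```text
clock: 12.35
position: [0.5301, -0.1924, 0.019]
ee_rot: [0.708, 0.008, 0.706, -0.017]
contact_force: [-0.2, 0.6, -0.7]
width: 0.0344
```

```bash
python3 -c "
from plan import *
st();plan([.5282,-.182,.019],-2.3,4);d=shot('scene','s3.png')
P=cloud(d);x,y,z=P[...,0],P[...,1],P[...,2]
m=(x>.49)&(x<.58)&(y>-.036)&(y<.07)&(z>.03)&(z<.07);q=P[m];print(len(q),q.min(0),q.max(0),np.median(q,0)) if m.any() else print('none')
cv2.imwrite('pics/s3c.png',cv2.resize(d['image'][130:260,170:400],None,fx=3.4,fy=3.4,interpolation=cv2.INTER_CUBIC))"
```

```text
t 12.35 p [ 0.5301 -0.1924  0.019 ] zyaw -2.05 xax [ 0.002 -0.012 -1.   ] F [-0.22  0.63 -0.69] w 0.0344 q [-0.47  0.45  1.82 -0.01  0.86 -0.42]
from [ 0.5301 -0.1924  0.019 ] yaw -2.05 to [ 0.5282 -0.182   0.019 ] rv deg [0.24 0.14 0.7 ]
0 dp [-0.0, 0.022, -0.005] ang [0.0007, 0.0004, 0.0019]
1 dp [-0.0, 0.022, -0.005] ang [0.0007, 0.0004, 0.0019]
2 dp [-0.0, 0.022, -0.005] ang [0.0007, 0.0004, 0.0019]
3 dp [-0.0, 0.022, -0.005] ang [0.0007, 0.0004, 0.0019]
343 [ 0.49591487 -0.03587886  0.03001593] [0.56154092 0.03079543 0.05413671] [ 0.54464665 -0.00108219  0.0488763 ]
```

View pics/s3c.png

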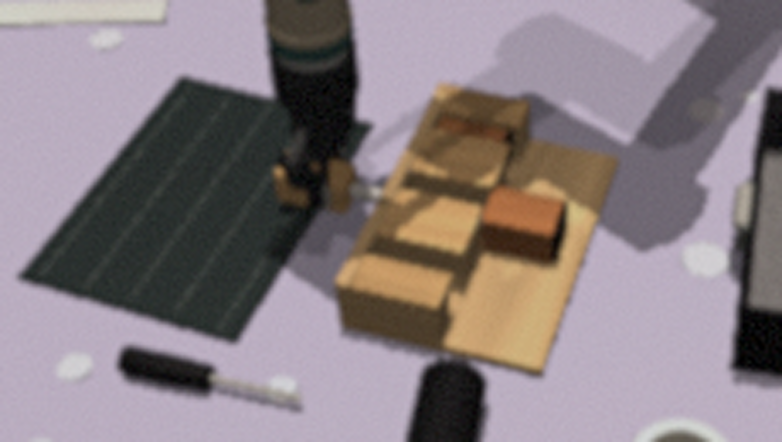

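Call:
arm_command([
  {"dp": [0,0.03,-0.005],"angular": [0,0,0.002],"gripper": 20},
  {"dp": [0,0.03,-0.005],"angular": [0,0,0.002],"gripper": 20},
  {"dp": [0,0.03,-0.003],"angular": [0,0,0.002],"gripper": 20},
  {"dp": [0,0.03,0],"angular": [0,0,0],"gripper": 20},
  {"dp": [0,0.02,0],"angular": [0,0,0],"gripper": 20},
  {"dp": [0,0,0],"angular": [0,0,0],"gripper": 20},
  {"dp": [0,0,0],"angular": [0,0,0],"gripper": 20},
  {"dp": [0,0,0],"angular": [0,0,0],"gripper": 20},
])

```text
clock: 13.4
position: [0.5289, -0.1743, 0.0186]
ee_rot: [0.708, 0.012, 0.706, -0.013]
contact_force: [-0.9, -0.6, -1.4]
width: 0.0343
```

```bash
python3 -c "
from plan import *
st();d=shot('scene','s4.png')
P=cloud(d);x,y,z=P[...,0],P[...,1],P[...,2]
m=(x>.49)&(x<.58)&(y>-.033)&(y<.07)&(z>.047)&(z<.053);q=P[m];print(len(q),q.min(0),q.max(0),cv2.minAreaRect(q[:,:2].astype(np.float32)*1000))
plan([.5222,-.322,.019],-2.3,8)"
```

```text
t 13.4 p [ 0.5289 -0.1743  0.0186] zyaw -2.06 xax [ 0.002 -0.002 -1.   ] F [-0.91 -0.59 -1.41] w 0.0343 q [-0.44  0.45  1.84 -0.    0.85 -0.41]
241 [ 0.51012528 -0.0215975   0.04701506] [0.55814485 0.04895182 0.0529972 ] ((534.6139526367188, 13.749723434448242), (70.1069107055664, 47.71919250488281), 88.91877746582031)
from [ 0.5289 -0.1743  0.0186] yaw -2.06 to [ 0.5222 -0.322   0.019 ] rv deg [0.24 0.11 0.1 ]
0 dp [-0.0, -0.154, -0.001] ang [0.0003, 0.0002, 0.0001]
1 dp [-0.0, -0.154, -0.001] ang [0.0003, 0.0002, 0.0001]
2 dp [-0.0, -0.154, -0.001] ang [0.0003, 0.0002, 0.0001]
3 dp [-0.0, -0.154, -0.001] ang [0.0003, 0.0002, 0.0001]
4 dp [-0.0, -0.154, -0.001] ang [0.0003, 0.0002, 0.0001]
5 dp [-0.0, -0.154, -0.001] ang [0.0003, 0.0002, 0.0001]
6 dp [-0.0, -0.154, -0.001] ang [0.0003, 0.0002, 0.0001]
7 dp [-0.0, -0.154, -0.001] ang [0.0003, 0.0002, 0.0001]
```

Call:
arm_command([
  {"dp": [0,-0.15,0],"angular": [0,0,0],"gripper": 20},
  {"dp": [0,-0.16,0],"angular": [0,0,0],"gripper": 20},
  {"dp": [0,-0.16,0],"angular": [0,0,0],"gripper": 20},
  {"dp": [0,-0.16,0],"angular": [0,0,0],"gripper": 20},
  {"dp": [0,-0.16,0],"angular": [0,0,0],"gripper": 20},
  {"dp": [0,-0.16,0],"angular": [0,0,0],"gripper": 20},
  {"dp": [0,-0.15,0],"angular": [0,0,0],"gripper": 20},
  {"dp": [0,0,0],"angular": [0,0,0],"gripper": 20},
])

```text
clock: 14.45
position: [0.5239, -0.3186, 0.0188]
ee_rot: [0.708, 0.012, 0.706, -0.015]
contact_force: [0.1, 0.7, -1.9]
width: 0.0344
```

Call:
arm_command([
  {"dp": [0,0,-0.1],"angular": [0,0,0],"gripper": 20},
  {"dp": [0,0,-0.1],"angular": [0,0,0],"gripper": 20},
  {"dp": [0,0,-0.1],"angular": [0,0,0],"gripper": 20},
  {"dp": [0,0,-0.1],"angular": [0,0,0],"gripper": 20},
  {"dp": [0,0,-0.1],"angular": [0,0,0],"gripper": 20},
  {"dp": [0,0,-0.1],"angular": [0,0,0],"gripper": 20},
  {"dp": [0,0,-0.08],"angular": [0,0,0],"gripper": 20},
  {"dp": [0,0,0],"angular": [0,0,0],"gripper": 20},
])

```text
clock: 15.45
position: [0.4348, -0.3119, 0.0188]
ee_rot: [0.707, 0.013, 0.707, -0.013]
contact_force: [-0.0, 0.3, -1.8]
width: 0.0341
```

```bash
python3 -c "
from plan import *
st();plan([.4393,-.306,.019],-2.3,4)"
```

```text
t 15.45 p [ 0.4348 -0.3119  0.0188] zyaw -2.1 xax [ 0.001 -0.001 -1.   ] F [-0.04  0.28 -1.82] w 0.0341 q [-0.75  0.42  1.88 -0.    0.83 -0.72]
from [ 0.4348 -0.3119  0.0188] yaw -2.1 to [ 0.4393 -0.306   0.019 ] rv deg [0.2  0.04 0.05]
0 dp [-0.001, 0.013, 0.009] ang [0.0005, 0.0001, 0.0001]
1 dp [-0.001, 0.013, 0.009] ang [0.0005, 0.0001, 0.0001]
2 dp [-0.001, 0.013, 0.009] ang [0.0005, 0.0001, 0.0001]
3 dp [-0.001, 0.013, 0.009] ang [0.0005, 0.0001, 0.0001]
```

Call:
arm_command([
  {"dp": [0,0.01,0.012],"angular": [0,0,0],"gripper": 20},
  {"dp": [0,0.02,0.012],"angular": [0,0,0],"gripper": 20},
  {"dp": [0,0.03,0.01],"angular": [0,0,0],"gripper": 20},
  {"dp": [0,0.06,0],"angular": [0,0,0],"gripper": 20},
  {"dp": [0,0.07,0],"angular": [0,0,0],"gripper": 20},
  {"dp": [0,0.07,0],"angular": [0,0,0],"gripper": 20},
  {"dp": [0,0.06,0],"angular": [0,0,0],"gripper": 20},
  {"dp": [0,0,0],"angular": [0,0,0],"gripper": 20},
])

```text
clock: 16.45
position: [0.442, -0.2706, 0.0187]
ee_rot: [0.708, 0.012, 0.706, -0.013]
contact_force: [-0.0, 0.6, -1.4]
width: 0.0342
```

```bash
python3 -c "
from plan import *
st();plan([.4448,-.171,.019],-2.3,8)"
```

```text
t 16.45 p [ 0.442  -0.2706  0.0187] zyaw -2.04 xax [ 0.002 -0.001 -1.   ] F [-0.    0.59 -1.45] w 0.0342 q [-0.68  0.4   1.92  0.    0.81 -0.65]
from [ 0.442  -0.2706  0.0187] yaw -2.04 to [ 0.4448 -0.171   0.019 ] rv deg [0.26 0.1  0.05]
0 dp [-0.0, 0.104, -0.001] ang [0.0004, 0.0001, 0.0001]
1 dp [-0.0, 0.104, -0.001] ang [0.0004, 0.0001, 0.0001]
2 dp [-0.0, 0.104, -0.001] ang [0.0004, 0.0001, 0.0001]
3 dp [-0.0, 0.104, -0.001] ang [0.0004, 0.0001, 0.0001]
4 dp [-0.0, 0.104, -0.001] ang [0.0004, 0.0001, 0.0001]
5 dp [-0.0, 0.104, -0.001] ang [0.0004, 0.0001, 0.0001]
6 dp [-0.0, 0.104, -0.001] ang [0.0004, 0.0001, 0.0001]
7 dp [-0.0, 0.104, -0.001] ang [0.0004, 0.0001, 0.0001]
```

Call:
arm_command([
  {"dp": [0.003,0.08,0],"angular": [0,0,0.001],"gripper": 20},
  {"dp": [0.003,0.08,0],"angular": [0,0,0.002],"gripper": 20},
  {"dp": [0.003,0.08,0],"angular": [0,0,0.002],"gripper": 20},
  {"dp": [0.002,0.08,0],"angular": [0,0,0.002],"gripper": 20},
  {"dp": [0.002,0.08,0],"angular": [0,0,0.002],"gripper": 20},
  {"dp": [0.002,0.08,0],"angular": [0,0,0.002],"gripper": 20},
  {"dp": [0,0.08,0],"angular": [0,0,0.002],"gripper": 20},
  {"dp": [0,0,0],"angular": [0,0,0],"gripper": 20},
])

```text
clock: 17.45
position: [0.4479, -0.2181, 0.0206]
ee_rot: [0.711, 0.002, 0.703, -0.011]
contact_force: [-0.3, 0.5, -1.8]
width: 0.0345
```

```bash
python3 -c "
from plan import *
st();plan([.4448,-.174,.019],-2.3,8)"
```

```text
t 17.45 p [ 0.4479 -0.2181  0.0206] zyaw -1.04 xax [ 0.011 -0.014 -1.   ] F [-0.3   0.49 -1.83] w 0.0345 q [-0.59  0.37  1.97 -0.01  0.78 -0.57]
from [ 0.4479 -0.2181  0.0206] yaw -1.04 to [ 0.4448 -0.174   0.019 ] rv deg [1.25 0.66 0.77]
0 dp [0.001, 0.046, -0.004] ang [0.0017, 0.0009, 0.0011]
1 dp [0.001, 0.046, -0.004] ang [0.0017, 0.0009, 0.0011]
2 dp [0.001, 0.046, -0.004] ang [0.0017, 0.0009, 0.0011]
3 dp [0.001, 0.046, -0.004] ang [0.0017, 0.0009, 0.0011]
4 dp [0.001, 0.046, -0.005] ang [0.0017, 0.0009, 0.0011]
5 dp [0.001, 0.046, -0.005] ang [0.0017, 0.0009, 0.0011]
6 dp [0.002, 0.046, -0.005] ang [0.0017, 0.0009, 0.0011]
7 dp [0.002, 0.046, -0.005] ang [0.0017, 0.0009, 0.0011]
```

Call:
arm_command([
  {"dp": [0.003,0.03,-0.006],"angular": [0.003,0.001,0.002],"gripper": 20},
  {"dp": [0.003,0.04,-0.006],"angular": [0.003,0.001,0.002],"gripper": 20},
  {"dp": [0.003,0.06,-0.006],"angular": [0.003,0.001,0.002],"gripper": 20},
  {"dp": [0.002,0.06,-0.006],"angular": [0.003,0.001,0.002],"gripper": 20},
  {"dp": [0.002,0.06,0],"angular": [0,0,0],"gripper": 20},
  {"dp": [0,0.06,0],"angular": [0,0,0],"gripper": 20},
  {"dp": [0,0.05,0],"angular": [0,0,0],"gripper": 20},
  {"dp": [0,0,0],"angular": [0,0,0],"gripper": 20},
])

```text
clock: 18.45
position: [0.4474, -0.1787, 0.0194]
ee_rot: [0.71, 0.008, 0.704, -0.015]
contact_force: [-0.5, -0.5, -1.7]
width: 0.0344
```

```bash
cat > blk.py <<'E'
from plan import *
def blk(n='scene',lo=.405,hi=.60,ylo=-.033):
    d=shot(n);P=cloud(d);x,y,z=P[...,0],P[...,1],P[...,2]
    for a,b in((.41,.49),(.495,.58)):
        m=(x>a)&(x<b)&(y>ylo)&(y<.07)&(z>.046)&(z<.054);q=P[m]
        if len(q)>20:print(n,len(q),q[:,:2].min(0).round(4),q[:,:2].max(0).round(4),np.median(q[:,2]).round(4),cv2.minAreaRect(q[:,:2].astype(np.float32)*1000))
E
python3 -c "
from blk import *
st();blk()"
```

```text
t 18.45 p [ 0.4474 -0.1787  0.0194] zyaw -1.88 xax [ 0.007 -0.011 -1.   ] F [-0.48 -0.54 -1.69] w 0.0344 q [-0.52  0.36  2.01 -0.01  0.77 -0.48]
scene 236 [ 0.4272 -0.0266] [0.4779 0.0449] 0.0496 ((452.6019287109375, 9.156509399414062), (50.55409240722656, 71.59548950195312), 0.153563991189003)
scene 265 [ 0.51   -0.0218] [0.5593 0.0488] 0.0498 ((534.4075317382812, 13.797191619873047), (69.99176025390625, 47.649173736572266), 87.79472351074219)
```

Call:
arm_command([
  {"dp": [0,-0.14,0],"angular": [0.001,0.001,0.001],"gripper": 20},
  {"dp": [0,-0.16,0],"angular": [0.001,0.001,0.001],"gripper": 20},
  {"dp": [0,-0.16,0],"angular": [0.001,0.001,0.001],"gripper": 20},
  {"dp": [0,-0.16,0],"angular": [0,0,0.001],"gripper": 20},
  {"dp": [0,-0.16,0],"angular": [0,0,0.001],"gripper": 20},
  {"dp": [0,-0.16,0],"angular": [0,0,0.001],"gripper": 20},
  {"dp": [0,-0.15,0],"angular": [0,0,0],"gripper": 20},
  {"dp": [0,0,0],"angular": [0,0,0],"gripper": 20},
])

```text
clock: 19.5
position: [0.4425, -0.3222, 0.0201]
ee_rot: [0.708, 0.013, 0.706, -0.015]
contact_force: [-0.4, 0.2, -1.5]
width: 0.0341
```

Call:
arm_command([
  {"dp": [-0.1,0,0],"angular": [0,0,0],"gripper": 20},
  {"dp": [-0.1,0,0],"angular": [0,0,0],"gripper": 20},
  {"dp": [-0.1,0,0],"angular": [0.02,0,0],"gripper": 20},
  {"dp": [0,0,0],"angular": [0.06,0,0],"gripper": 20},
  {"dp": [0,0,0],"angular": [0.08,0,0],"gripper": 20},
  {"dp": [0,0,0],"angular": [0.08,0,0],"gripper": 20},
  {"dp": [0,0,0],"angular": [0.08,0,0],"gripper": 20},
  {"dp": [0,0,0],"angular": [0.08,0,0],"gripper": 20},
])

```text
clock: 20.5
position: [0.4436, -0.3182, 0.0644]
ee_rot: [0.668, 0.239, 0.662, -0.24]
contact_force: [-0.6, 0.5, -1.4]
width: 0.0343
```

```bash
python3 -c "
from plan import *
st();plan([.493,-.312,.05],-91,8)"
```

```text
t 20.5 p [ 0.4436 -0.3182  0.0644] zyaw -39.59 xax [ 0.008 -0.004 -1.   ] F [-0.61  0.51 -1.45] w 0.0343 q [-0.75  0.38  1.82  0.    0.94 -0.06]
from [ 0.4436 -0.3182  0.0644] yaw -39.59 to [ 0.493 -0.312  0.05 ] rv deg [51.41  0.43 -0.29]
0 dp [0.015, 0.038, 0.035] ang [0.0714, 0.0006, -0.0004]
1 dp [0.015, 0.041, 0.031] ang [0.0714, 0.0006, -0.0004]
2 dp [0.015, 0.045, 0.026] ang [0.0714, 0.0006, -0.0004]
3 dp [0.015, 0.047, 0.021] ang [0.0714, 0.0006, -0.0004]
4 dp [0.015, 0.049, 0.016] ang [0.0714, 0.0006, -0.0004]
5 dp [0.015, 0.051, 0.01] ang [0.0714, 0.0006, -0.0004]
6 dp [0.015, 0.052, 0.004] ang [0.0714, 0.0006, -0.0004]
7 dp [0.015, 0.052, -0.002] ang [0.0714, 0.0006, -0.0004]
```

Call:
arm_command([
  {"dp": [0,0.04,0.035],"angular": [0.07,0.001,0],"gripper": 20},
  {"dp": [0,0.045,0.03],"angular": [0.08,0.001,0],"gripper": 20},
  {"dp": [0,0.05,0.025],"angular": [0.08,0.001,0],"gripper": 20},
  {"dp": [0,0.05,0.02],"angular": [0.08,0.001,0],"gripper": 20},
  {"dp": [0,0.05,0.01],"angular": [0.08,0,0],"gripper": 20},
  {"dp": [0,0.05,0],"angular": [0.08,0,0],"gripper": 20},
  {"dp": [0,0.05,0],"angular": [0.05,0,0],"gripper": 20},
  {"dp": [0,0,0],"angular": [0,0,0],"gripper": 20},
])

```text
clock: 21.5
position: [0.4901, -0.3068, 0.0732]
ee_rot: [0.511, 0.493, 0.505, -0.49]
contact_force: [0.1, 1.0, -1.9]
width: 0.0341
```

```bash
python3 -c "
from plan import *
st();plan([.493,-.312,.011],-91,8)"
```

```text
t 21.5 p [ 0.4901 -0.3068  0.0732] zyaw -88.1 xax [ 0.009 -0.003 -1.   ] F [ 0.07  0.98 -1.88] w 0.0341 q [-0.68  0.41  1.73  0.    0.99  0.85]
from [ 0.4901 -0.3068  0.0732] yaw -88.1 to [ 0.493 -0.312  0.011] rv deg [ 2.9   0.17 -0.51]
0 dp [0.065, 0.002, 0.005] ang [0.004, 0.0002, -0.0007]
1 dp [0.065, 0.002, 0.005] ang [0.004, 0.0002, -0.0007]
2 dp [0.065, 0.003, 0.005] ang [0.004, 0.0002, -0.0007]
3 dp [0.065, 0.003, 0.005] ang [0.004, 0.0002, -0.0007]
4 dp [0.065, 0.003, 0.005] ang [0.004, 0.0002, -0.0007]
5 dp [0.065, 0.003, 0.005] ang [0.004, 0.0002, -0.0007]
6 dp [0.065, 0.003, 0.005] ang [0.004, 0.0002, -0.0007]
7 dp [0.065, 0.003, 0.005] ang [0.004, 0.0002, -0.0007]
```

Call:
arm_command([
  {"dp": [0.08,0.003,0.006],"angular": [0.004,0,-0.001],"gripper": 20},
  {"dp": [0.08,0.003,0.006],"angular": [0.004,0,-0.001],"gripper": 20},
  {"dp": [0.08,0.003,0.006],"angular": [0.004,0,-0.001],"gripper": 20},
  {"dp": [0.08,0.003,0.006],"angular": [0.004,0,-0.001],"gripper": 20},
  {"dp": [0.08,0.003,0.006],"angular": [0.004,0,-0.001],"gripper": 20},
  {"dp": [0.06,0.003,0.006],"angular": [0.004,0,-0.001],"gripper": 20},
  {"dp": [0.04,0,0],"angular": [0,0,0],"gripper": 20},
  {"dp": [0,0,0],"angular": [0,0,0],"gripper": 20},
])

```text
clock: 22.5
position: [0.4918, -0.3112, 0.0094]
ee_rot: [-0.499, -0.5, -0.499, 0.503]
contact_force: [-0.5, 0.5, 1.8]
width: 0.0341
```

```bash
python3 -c "
from plan import *
st()"
```

```text
t 22.5 p [ 0.4918 -0.3112  0.0094] zyaw -90.31 xax [-0.002 -0.002 -1.   ] F [-0.5   0.53  1.82] w 0.0341 q [-0.68  0.49  1.79 -0.    0.87  0.9 ]
```

Call:
arm_command([
  {"dp": [0,0,0],"angular": [0,0,0],"gripper": 40},
  {"dp": [0,0,0],"angular": [0,0,0],"gripper": 50},
  {"dp": [0,0,0],"angular": [0,0,0],"gripper": 60},
  {"dp": [0,0,0],"angular": [0,0,0],"gripper": 65},
  {"dp": [-0.1,0,0],"angular": [0,0,0],"gripper": 65},
  {"dp": [-0.2,0,0],"angular": [0,0,0],"gripper": 65},
  {"dp": [-0.3,0,0],"angular": [0,0,0],"gripper": 65},
  {"dp": [-0.3,0,0],"angular": [0,0,0],"gripper": 65},
])

```text
clock: 23.5
position: [0.4912, -0.3102, 0.1203]
ee_rot: [-0.498, -0.5, -0.5, 0.503]
contact_force: [-0.0, -1.0, -0.2]
width: 0.0648
```

```bash
python3 -c "
from blk import *
st();blk();plan([.534,.013,.17],-2.3,12)"
```

```text
t 23.5 p [ 0.4912 -0.3102  0.1203] zyaw -90.31 xax [-0.005 -0.    -1.   ] F [-0.01 -0.95 -0.24] w 0.0648 q [-0.68  0.37  1.66 -0.    1.12  0.9 ]
scene 229 [ 0.4182 -0.033 ] [0.4772 0.0439] 0.0499 ((448.1957092285156, 5.251853942871094), (78.34061431884766, 57.397518157958984), 88.14057159423828)
scene 265 [ 0.5091 -0.0221] [0.5596 0.0494] 0.0496 ((534.24072265625, 13.674373626708984), (50.21818923950195, 71.63606262207031), 0.5229975581169128)
from [ 0.4938 -0.3122  0.1256] yaw -90.3 to [0.534 0.013 0.17 ] rv deg [-88.     0.41   0.16]
0 dp [-0.032, 0.027, -0.226] ang [-0.0815, 0.0004, 0.0001]
1 dp [-0.032, 0.055, -0.22] ang [-0.0815, 0.0004, 0.0001]
2 dp [-0.032, 0.083, -0.212] ang [-0.0815, 0.0004, 0.0001]
3 dp [-0.032, 0.109, -0.199] ang [-0.0815, 0.0004, 0.0001]
4 dp [-0.032, 0.134, -0.184] ang [-0.0815, 0.0004, 0.0001]
5 dp [-0.031, 0.156, -0.165] ang [-0.0815, 0.0004, 0.0001]
6 dp [-0.031, 0.176, -0.144] ang [-0.0815, 0.0004, 0.0001]
7 dp [-0.031, 0.193, -0.12] ang [-0.0815, 0.0004, 0.0001]
8 dp [-0.031, 0.207, -0.095] ang [-0.0815, 0.0004, 0.0001]
9 dp [-0.031, 0.217, -0.067] ang [-0.0815, 0.0004, 0.0001]
10 dp [-0.031, 0.224, -0.039] ang [-0.0815, 0.0004, 0.0001]
11 dp [-0.031, 0.227, -0.01] ang [-0.0815, 0.0004, 0.0001]
```

Call:
arm_command([
  {"dp": [-0.07,0.03,-0.22],"angular": [-0.08,0,0],"gripper": 70},
  {"dp": [-0.07,0.055,-0.22],"angular": [-0.08,0,0],"gripper": 70},
  {"dp": [-0.05,0.08,-0.21],"angular": [-0.08,0,0],"gripper": 70},
  {"dp": [-0.03,0.11,-0.2],"angular": [-0.08,0,0],"gripper": 70},
  {"dp": [-0.03,0.13,-0.18],"angular": [-0.08,0,0],"gripper": 70},
  {"dp": [-0.03,0.155,-0.165],"angular": [-0.08,0,0],"gripper": 70},
  {"dp": [0,0.175,-0.145],"angular": [-0.08,0,0],"gripper": 70},
  {"dp": [0,0.19,-0.12],"angular": [-0.08,0,0],"gripper": 70},
])

```text
clock: 24.55
position: [0.5216, -0.0939, 0.1671]
ee_rot: [0.688, 0.186, 0.675, -0.192]
contact_force: [-0.2, -0.1, -0.1]
width: 0.0703
```

Call:
arm_command([
  {"dp": [0,0.2,-0.09],"angular": [-0.08,0,0],"gripper": 70},
  {"dp": [0,0.2,-0.07],"angular": [-0.08,0,0],"gripper": 70},
  {"dp": [0,0.2,-0.03],"angular": [-0.06,0,0],"gripper": 70},
  {"dp": [0,0.15,0],"angular": [-0.03,0,0],"gripper": 70},
  {"dp": [0,0.06,0],"angular": [0,0,0],"gripper": 70},
  {"dp": [0,0,0],"angular": [0,0,0],"gripper": 70},
  {"dp": [0,0,0],"angular": [0,0,0],"gripper": 70},
  {"dp": [0,0,0],"angular": [0,0,0],"gripper": 70},
])

```text
clock: 25.55
position: [0.5347, 0.0099, 0.1696]
ee_rot: [0.713, 0.043, 0.698, -0.053]
contact_force: [-0.2, -0.8, 0.7]
width: 0.0702
```

```bash
python3 -c "
from blk import *
st();d=shot('wrist','w3.png');P=cloud(d);x,y,z=P[...,0],P[...,1],P[...,2]
for a,b in((.41,.49),(.495,.58)):
  m=(x>a)&(x<b)&(y>-.033)&(y<.07)&(z>.044)&(z<.054);q=P[m]
  if len(q):print(len(q),q[:,:2].min(0).round(4),q[:,:2].max(0).round(4),np.median(q[:,2]),cv2.minAreaRect(q[:,:2].astype(np.float32)*1000))
blk('top')
"
```

```text
t 25.55 p [0.5347 0.0099 0.1696] zyaw -7.77 xax [ 0.021 -0.016 -1.   ] F [-0.22 -0.83  0.7 ] w 0.0702 q [-0.1   0.25  1.71 -0.02  1.17  0.04]
3338 [ 0.4101 -0.0329] [0.4732 0.0456] 0.050867199880444525 ((441.91583251953125, 5.922698974609375), (79.01101684570312, 61.60615539550781), 88.55133819580078)
3317 [ 0.5087 -0.0214] [0.5562 0.0497] 0.05085153709920198 ((532.6056518554688, 14.135272979736328), (70.06819915771484, 45.970584869384766), 88.19845581054688)
top 316 [0.4251 0.0061] [0.4719 0.0471] 0.0493 ((448.7547912597656, 26.893295288085938), (39.3447151184082, 46.82264709472656), 85.94776153564453)
top 23 [5.083e-01 5.000e-04] [0.523  0.0511] 0.0501 ((512.0227661132812, 25.214763641357422), (14.272504806518555, 50.154640197753906), 9.565621376037598)
```

View pics/w3.png

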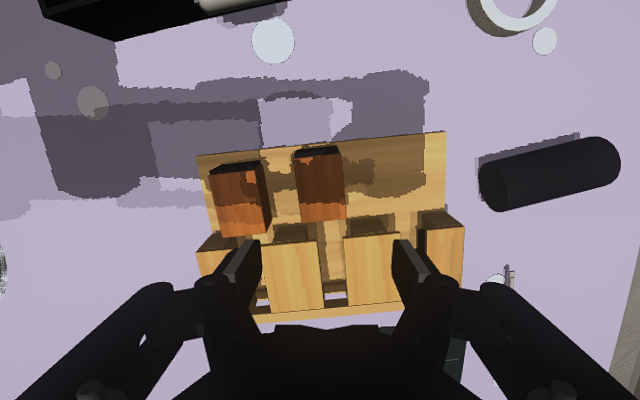

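```bash
python3 -c "
from plan import *
plan([.533,.014,.07],-2.2,7)"
```

```text
from [0.5347 0.01   0.1696] yaw -7.76 to [0.533 0.014 0.07 ] rv deg [-5.57  1.3   0.81]
0 dp [0.118, 0.006, -0.005] ang [-0.0088, 0.0021, 0.0013]
1 dp [0.118, 0.006, -0.005] ang [-0.0088, 0.0021, 0.0013]
2 dp [0.118, 0.006, -0.005] ang [-0.0088, 0.0021, 0.0013]
3 dp [0.118, 0.005, -0.004] ang [-0.0088, 0.0021, 0.0013]
4 dp [0.119, 0.005, -0.004] ang [-0.0088, 0.0021, 0.0013]
5 dp [0.119, 0.005, -0.003] ang [-0.0088, 0.0021, 0.0013]
6 dp [0.119, 0.005, -0.003] ang [-0.0088, 0.0021, 0.0013]
```

Call:
arm_command([
  {"dp": [0.12,0.006,-0.005],"angular": [-0.009,0.002,0.001],"gripper": 64},
  {"dp": [0.12,0.006,-0.005],"angular": [-0.009,0.002,0.001],"gripper": 64},
  {"dp": [0.12,0.006,-0.005],"angular": [-0.009,0.002,0.001],"gripper": 64},
  {"dp": [0.12,0.006,-0.004],"angular": [-0.009,0.002,0.001],"gripper": 64},
  {"dp": [0.12,0.005,-0.004],"angular": [-0.009,0.002,0.001],"gripper": 64},
  {"dp": [0.12,0.005,-0.003],"angular": [-0.009,0.002,0.001],"gripper": 64},
  {"dp": [0.1,0.005,-0.003],"angular": [-0.009,0.002,0.001],"gripper": 64},
  {"dp": [0,0,0],"angular": [0,0,0],"gripper": 64},
])

```text
clock: 26.65
position: [0.5313, 0.0139, 0.0623]
ee_rot: [0.705, 0.01, 0.709, -0.012]
contact_force: [0.1, -1.1, 1.0]
width: 0.0642
```

```bash
python3 -c "
from plan import *
st();plan([.533,.014,.017],-2.2,7)"
```

```text
t 26.65 p [0.5313 0.0139 0.0623] zyaw -1.75 xax [-0.005 -0.002 -1.   ] F [ 0.11 -1.05  0.97] w 0.0642 q [-0.1   0.37  1.84 -0.    0.94 -0.07]
from [0.5313 0.0139 0.0623] yaw -1.75 to [0.533 0.014 0.017] rv deg [ 0.45 -0.29  0.13]
0 dp [0.054, 0.0, 0.002] ang [0.0007, -0.0005, 0.0002]
1 dp [0.054, 0.0, 0.002] ang [0.0007, -0.0005, 0.0002]
2 dp [0.054, 0.0, 0.002] ang [0.0007, -0.0005, 0.0002]
3 dp [0.054, 0.0, 0.002] ang [0.0007, -0.0005, 0.0002]
4 dp [0.054, 0.0, 0.002] ang [0.0007, -0.0005, 0.0002]
5 dp [0.054, 0.0, 0.002] ang [0.0007, -0.0005, 0.0002]
6 dp [0.054, 0.0, 0.002] ang [0.0007, -0.0005, 0.0002]
```

Call:
arm_command([
  {"dp": [0.055,0,0.002],"angular": [0,0,0],"gripper": 64},
  {"dp": [0.055,0,0.002],"angular": [0,0,0],"gripper": 64},
  {"dp": [0.055,0,0.002],"angular": [0,0,0],"gripper": 64},
  {"dp": [0.055,0,0.002],"angular": [0,0,0],"gripper": 64},
  {"dp": [0.055,0,0.002],"angular": [0,0,0],"gripper": 64},
  {"dp": [0.05,0,0.002],"angular": [0,0,0],"gripper": 64},
  {"dp": [0.03,0,0],"angular": [0,0,0],"gripper": 64},
  {"dp": [0,0,0],"angular": [0,0,0],"gripper": 64},
])

```text
clock: 27.65
position: [0.5338, 0.0136, 0.0177]
ee_rot: [0.706, 0.01, 0.708, -0.012]
contact_force: [-0.9, -0.6, 0.4]
width: 0.0639
```

Call:
arm_command([
  {"dp": [0,0,0],"angular": [0,0,0],"gripper": 50},
  {"dp": [0,0,0],"angular": [0,0,0],"gripper": 40},
  {"dp": [0,0,0],"angular": [0,0,0],"gripper": 30},
  {"dp": [0,0,0],"angular": [0,0,0],"gripper": 30},
  {"dp": [0,0,0],"angular": [0,0,0],"gripper": 30},
  {"dp": [0,0,0],"angular": [0,0,0],"gripper": 30},
  {"dp": [-0.04,0,0],"angular": [0,0,0],"gripper": 30},
  {"dp": [-0.1,0,0],"angular": [0,0,0],"gripper": 30},
], grip_force=80)

```text
clock: 28.65
position: [0.5333, 0.0137, 0.0349]
ee_rot: [0.706, 0.01, 0.708, -0.012]
contact_force: [-0.2, -0.8, -0.4]
width: 0.0447
```

```bash
python3 -c "
from plan import *
st();d=shot('scene');s=d;P=cloud(s);x,y,z=P[...,0],P[...,1],P[...,2]
t=load('top1.png')
# case interior corners / rim from top image
cv2.imwrite('pics/case.png',cv2.resize(t['image'][150:315,65:250],None,fx=3.4,fy=3.4,interpolation=cv2.INTER_CUBIC))"
```

```text
t 28.65 p [0.5333 0.0137 0.0349] zyaw -1.75 xax [-0.004 -0.002 -1.   ] F [-0.17 -0.84 -0.39] w 0.0447 q [-0.1   0.4   1.87 -0.    0.88 -0.07]
```

View pics/case.png

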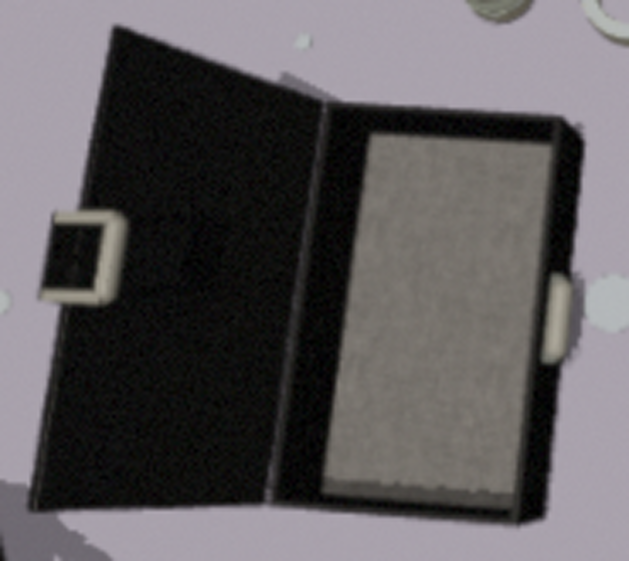

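```bash
python3 -c "
from plan import *
d=load('top1.png')
for a,b in((325,102),(560,118),(520,520),(268,500)):print(atz(d,65+(a+.5)/3.4-.5,150+(b+.5)/3.4-.5,.08).round(4))
for a,b in((370,133),(553,143),(515,495),(322,490)):print('floor',atz(d,65+(a+.5)/3.4-.5,150+(b+.5)/3.4-.5,.006).round(4))
"
```

```text
[0.6136 0.3704 0.08  ]
[0.6217 0.2015 0.08  ]
[0.3493 0.1837 0.08  ]
[0.3394 0.3549 0.08  ]
floor [0.6092 0.3648 0.006 ]
floor [0.618  0.2234 0.006 ]
floor [0.3589 0.2085 0.006 ]
floor [0.3438 0.3494 0.006 ]
```

Call:
arm_command([
  {"dp": [-0.2,0,0],"angular": [0,0,0],"gripper": 30},
  {"dp": [-0.25,0,0],"angular": [0,0,0],"gripper": 30},
  {"dp": [-0.25,0.05,0],"angular": [-0.01,0,0],"gripper": 30},
  {"dp": [-0.2,0.1,0],"angular": [-0.01,0,0],"gripper": 30},
  {"dp": [-0.1,0.2,0],"angular": [-0.01,0,0],"gripper": 30},
  {"dp": [0,0.3,0],"angular": [-0.01,0,0],"gripper": 30},
  {"dp": [0,0.3,0],"angular": [-0.01,0,0],"gripper": 30},
  {"dp": [0,0.3,0],"angular": [-0.01,0,0],"gripper": 30},
])

```text
clock: 29.7
position: [0.5338, 0.1655, 0.1671]
ee_rot: [0.711, -0.023, 0.703, 0.021]
contact_force: [0.8, 0.1, -1.0]
width: 0.0452
```

```bash
python3 -c "
from plan import *
st();plan([.540,.284,.13],3.2,7)"
```

```text
t 29.7 p [0.5338 0.1655 0.1671] zyaw 3.52 xax [ 0.011 -0.003 -1.   ] F [ 0.77  0.12 -0.99] w 0.0452 q [ 0.18  0.29  1.65 -0.01  1.19  0.12]
from [0.5338 0.1655 0.1671] yaw 3.52 to [0.54  0.284 0.13 ] rv deg [0.32 0.63 0.2 ]
0 dp [0.044, 0.141, 0.016] ang [0.0005, 0.001, 0.0003]
1 dp [0.044, 0.141, 0.015] ang [0.0005, 0.001, 0.0003]
2 dp [0.044, 0.141, 0.015] ang [0.0005, 0.001, 0.0003]
3 dp [0.044, 0.141, 0.015] ang [0.0005, 0.001, 0.0003]
4 dp [0.044, 0.141, 0.015] ang [0.0005, 0.001, 0.0003]
5 dp [0.044, 0.141, 0.015] ang [0.0005, 0.001, 0.0003]
6 dp [0.044, 0.141, 0.015] ang [0.0005, 0.001, 0.0003]
```

Call:
arm_command([
  {"dp": [0,0.18,0.015],"angular": [0,0.001,0],"gripper": 30},
  {"dp": [0,0.18,0.015],"angular": [0,0.001,0],"gripper": 30},
  {"dp": [0.02,0.18,0.015],"angular": [0,0.001,0],"gripper": 30},
  {"dp": [0.05,0.16,0.015],"angular": [0,0.001,0],"gripper": 30},
  {"dp": [0.08,0.14,0.015],"angular": [0,0.001,0],"gripper": 30},
  {"dp": [0.08,0.09,0.01],"angular": [0,0,0],"gripper": 30},
  {"dp": [0.05,0,0],"angular": [0,0,0],"gripper": 30},
  {"dp": [0,0,0],"angular": [0,0,0],"gripper": 30},
])

```text
clock: 30.7
position: [0.5365, 0.2838, 0.1333]
ee_rot: [0.709, -0.024, 0.705, 0.022]
contact_force: [-0.1, 0.7, -0.4]
width: 0.0451
```

```bash
python3 -c "
from plan import *
st();plan([.540,.284,.0165],3.2,8)"
```

```text
t 30.7 p [0.5365 0.2838 0.1333] zyaw 3.74 xax [ 0.006 -0.004 -1.   ] F [-0.09  0.67 -0.4 ] w 0.0451 q [ 0.38  0.39  1.59 -0.01  1.16  0.31]
from [0.5365 0.2838 0.1333] yaw 3.74 to [0.54   0.284  0.0165] rv deg [0.54 0.3  0.23]
0 dp [0.122, 0.0, 0.003] ang [0.0008, 0.0004, 0.0003]
1 dp [0.122, 0.0, 0.003] ang [0.0008, 0.0004, 0.0003]
2 dp [0.122, 0.0, 0.003] ang [0.0008, 0.0004, 0.0003]
3 dp [0.122, 0.0, 0.003] ang [0.0008, 0.0004, 0.0003]
4 dp [0.122, 0.0, 0.003] ang [0.0008, 0.0004, 0.0003]
5 dp [0.122, 0.0, 0.003] ang [0.0008, 0.0004, 0.0003]
6 dp [0.122, 0.0, 0.004] ang [0.0008, 0.0004, 0.0003]
7 dp [0.122, 0.0, 0.004] ang [0.0008, 0.0004, 0.0003]
```

Call:
arm_command([
  {"dp": [0.14,0,0.003],"angular": [0.001,0,0],"gripper": 30},
  {"dp": [0.15,0,0.003],"angular": [0.001,0,0],"gripper": 30},
  {"dp": [0.15,0,0.003],"angular": [0.001,0,0],"gripper": 30},
  {"dp": [0.15,0,0.003],"angular": [0.001,0,0],"gripper": 30},
  {"dp": [0.13,0,0.003],"angular": [0,0,0],"gripper": 30},
  {"dp": [0.09,0,0.003],"angular": [0,0,0],"gripper": 30},
  {"dp": [0.05,0,0],"angular": [0,0,0],"gripper": 30},
  {"dp": [0,0,0],"angular": [0,0,0],"gripper": 30},
])

```text
clock: 31.7
position: [0.5396, 0.2798, 0.0235]
ee_rot: [0.709, -0.021, 0.705, 0.017]
contact_force: [0.0, -0.1, -1.1]
width: 0.0451
```

```bash
python3 -c "
from plan import *
st();plan([.540,.284,.0155],3.2,4)"
```

```text
t 31.7 p [0.5396 0.2798 0.0235] zyaw 3.13 xax [ 0.005 -0.005 -1.   ] F [ 0.02 -0.12 -1.06] w 0.0451 q [ 0.37  0.5   1.71 -0.01  0.92  0.32]
from [0.5396 0.2798 0.0235] yaw 3.13 to [0.54   0.284  0.0155] rv deg [-0.07  0.27  0.31]
0 dp [0.017, 0.009, 0.001] ang [-0.0002, 0.0008, 0.0009]
1 dp [0.017, 0.009, 0.001] ang [-0.0002, 0.0008, 0.0009]
2 dp [0.017, 0.009, 0.001] ang [-0.0002, 0.0008, 0.0009]
3 dp [0.017, 0.009, 0.001] ang [-0.0002, 0.0008, 0.0009]
```

Down the last bit, release, then raise.

Call:
arm_command([
  {"dp": [0.02,0.008,0],"angular": [0,0.001,0.001],"gripper": 30},
  {"dp": [0.02,0.008,0],"angular": [0,0.001,0.001],"gripper": 30},
  {"dp": [0.02,0.005,0],"angular": [0,0,0],"gripper": 30},
  {"dp": [0.01,0,0],"angular": [0,0,0],"gripper": 30},
  {"dp": [0,0,0],"angular": [0,0,0],"gripper": 30},
  {"dp": [0,0,0],"angular": [0,0,0],"gripper": 50},
  {"dp": [0,0,0],"angular": [0,0,0],"gripper": 60},
  {"dp": [0,0,0],"angular": [0,0,0],"gripper": 62},
])

```text
clock: 32.7
position: [0.5412, 0.2833, 0.0168]
ee_rot: [0.709, -0.019, 0.705, 0.019]
contact_force: [0.4, 1.5, 0.1]
width: 0.0624
```

Call:
arm_command([
  {"dp": [-0.05,0,0],"angular": [0,0,0],"gripper": 62},
  {"dp": [-0.15,0,0],"angular": [0,0,0],"gripper": 62},
  {"dp": [-0.25,0,0],"angular": [0,0,0],"gripper": 62},
  {"dp": [-0.25,0,0],"angular": [0,0,0],"gripper": 62},
  {"dp": [-0.25,0,0],"angular": [0,0,0],"gripper": 64},
  {"dp": [-0.2,-0.1,0],"angular": [0,0,0],"gripper": 64},
  {"dp": [0,-0.2,0],"angular": [0,0,0],"gripper": 64},
  {"dp": [0,-0.3,0],"angular": [0,0,0],"gripper": 64},
])

```text
clock: 33.7
position: [0.545, 0.2123, 0.163]
ee_rot: [0.711, -0.02, 0.703, 0.021]
contact_force: [1.7, -0.4, -0.0]
width: 0.064
```

```bash
python3 -c "
from plan import *
st();plan([.450,.009,.12],-2.3,8)"
```

```text
t 33.7 p [0.545  0.2123 0.163 ] zyaw 3.37 xax [ 0.011  0.002 -1.   ] F [ 1.67 -0.41 -0.01] w 0.064 q [ 0.25  0.33  1.6  -0.    1.2   0.19]
from [0.545  0.2123 0.163 ] yaw 3.37 to [0.45  0.009 0.12 ] rv deg [ 5.67  0.61 -0.1 ]
0 dp [0.043, -0.206, -0.112] ang [0.0079, 0.0008, -0.0001]
1 dp [0.044, -0.207, -0.109] ang [0.0079, 0.0008, -0.0001]
2 dp [0.044, -0.208, -0.106] ang [0.0079, 0.0008, -0.0001]
3 dp [0.044, -0.21, -0.104] ang [0.0079, 0.0008, -0.0001]
4 dp [0.044, -0.211, -0.101] ang [0.0079, 0.0008, -0.0001]
5 dp [0.044, -0.212, -0.098] ang [0.0079, 0.0008, -0.0001]
6 dp [0.044, -0.213, -0.096] ang [0.0079, 0.0008, -0.0001]
7 dp [0.045, -0.214, -0.093] ang [0.0079, 0.0008, -0.0001]
```

Call:
arm_command([
  {"dp": [0.02,-0.24,-0.12],"angular": [0.008,0.001,0],"gripper": 66},
  {"dp": [0.02,-0.24,-0.12],"angular": [0.008,0.001,0],"gripper": 66},
  {"dp": [0.04,-0.24,-0.12],"angular": [0.008,0.001,0],"gripper": 66},
  {"dp": [0.04,-0.24,-0.12],"angular": [0.008,0.001,0],"gripper": 66},
  {"dp": [0.04,-0.24,-0.12],"angular": [0.008,0.001,0],"gripper": 66},
  {"dp": [0.04,-0.24,-0.11],"angular": [0.008,0.001,0],"gripper": 66},
  {"dp": [0.04,-0.2,-0.08],"angular": [0.008,0,0],"gripper": 66},
  {"dp": [0,0,0],"angular": [0,0,0],"gripper": 66},
])

```text
clock: 34.7
position: [0.4529, 0.0057, 0.1369]
ee_rot: [0.71, 0.013, 0.704, -0.012]
contact_force: [-1.0, 0.4, -0.2]
width: 0.066
```

```bash
python3 -c "
from blk import *
st();d=shot('wrist','w4.png');P=cloud(d);x,y,z=P[...,0],P[...,1],P[...,2]
m=(x>.41)&(x<.5)&(y>-.03)&(y<.07)&(z>.046)&(z<.054);q=P[m]
print(len(q),q[:,:2].min(0).round(4),q[:,:2].max(0).round(4),np.median(q[:,2]),cv2.minAreaRect(q[:,:2].astype(np.float32)*1000))
blk('scene')
d=shot('scene','s5.png');P=cloud(d);x,y,z=P[...,0],P[...,1],P[...,2]
m=(x>.35)&(x<.62)&(y>.21)&(y<.35)&(z>.035)&(z<.055);q=P[m];print('in case',len(q),np.median(q,0) if len(q) else '')
plan([.449,.009,.07],-2.3,8)
"
```

```text
t 34.7 p [0.4529 0.0057 0.1369] zyaw -1.97 xax [ 0.01   0.001 -1.   ] F [-1.05  0.4  -0.23] w 0.066 q [-0.14  0.17  1.91  0.    1.06 -0.11]
4167 [ 0.426  -0.0257] [0.4732 0.0455] 0.050793064822184764 ((449.4122314453125, 9.983903884887695), (70.00642395019531, 45.996864318847656), 88.2801513671875)
scene 229 [ 0.4262 -0.0254] [0.4769 0.044 ] 0.0498 ((451.658447265625, 8.968927383422852), (49.9997673034668, 69.91678619384766), 1.5775210857391357)
in case 474 [0.55238434 0.29125957 0.04446654]
from [0.4544 0.0071 0.1373] yaw -1.83 to [0.449 0.009 0.07 ] rv deg [ 0.47  0.66 -0.11]
0 dp [0.07, 0.002, -0.006] ang [0.0007, 0.0009, -0.0001]
1 dp [0.07, 0.002, -0.006] ang [0.0007, 0.0009, -0.0001]
2 dp [0.07, 0.002, -0.006] ang [0.0007, 0.0009, -0.0001]
3 dp [0.07, 0.002, -0.006] ang [0.0007, 0.0009, -0.0001]
4 dp [0.07, 0.002, -0.006] ang [0.0007, 0.0009, -0.0001]
5 dp [0.07, 0.002, -0.006] ang [0.0007, 0.0009, -0.0001]
6 dp [0.07, 0.002, -0.006] ang [0.0007, 0.0009, -0.0001]
7 dp [0.07, 0.002, -0.006] ang [0.0007, 0.0009, -0.0001]
```

Call:
arm_command([
  {"dp": [0.05,0.006,-0.012],"angular": [0.001,0.001,0],"gripper": 66},
  {"dp": [0.1,0.006,-0.012],"angular": [0.001,0.001,0],"gripper": 66},
  {"dp": [0.1,0.006,-0.01],"angular": [0.001,0.001,0],"gripper": 66},
  {"dp": [0.1,0.004,-0.008],"angular": [0.001,0.001,0],"gripper": 66},
  {"dp": [0.1,0,0],"angular": [0.001,0.001,0],"gripper": 66},
  {"dp": [0.08,0,0],"angular": [0,0,0],"gripper": 66},
  {"dp": [0.03,0,0],"angular": [0,0,0],"gripper": 66},
  {"dp": [0,0,0],"angular": [0,0,0],"gripper": 66},
])

```text
clock: 35.85
position: [0.45, 0.0124, 0.0645]
ee_rot: [0.707, 0.014, 0.706, -0.012]
contact_force: [-0.6, 0.3, -0.2]
width: 0.0659
```

```bash
python3 -c "
from plan import *
st();plan([.4494,.010,.017],-2,7)"
```

```text
t 35.85 p [0.45   0.0124 0.0645] zyaw -2.12 xax [ 0.002  0.003 -1.   ] F [-0.58  0.3  -0.17] w 0.0659 q [-0.13  0.26  2.01  0.    0.87 -0.09]
from [0.45   0.0124 0.0645] yaw -2.12 to [0.4494 0.01   0.017 ] rv deg [-0.12  0.08 -0.15]
0 dp [0.056, -0.003, -0.001] ang [-0.0002, 0.0001, -0.0002]
1 dp [0.056, -0.003, -0.001] ang [-0.0002, 0.0001, -0.0002]
2 dp [0.056, -0.003, -0.001] ang [-0.0002, 0.0001, -0.0002]
3 dp [0.056, -0.003, -0.001] ang [-0.0002, 0.0001, -0.0002]
4 dp [0.056, -0.003, -0.001] ang [-0.0002, 0.0001, -0.0002]
5 dp [0.056, -0.003, -0.001] ang [-0.0002, 0.0001, -0.0002]
6 dp [0.056, -0.003, -0.001] ang [-0.0002, 0.0001, -0.0002]
```

Call:
arm_command([
  {"dp": [0.055,-0.003,0],"angular": [0,0,0],"gripper": 66},
  {"dp": [0.055,-0.003,0],"angular": [0,0,0],"gripper": 66},
  {"dp": [0.055,-0.003,0],"angular": [0,0,0],"gripper": 66},
  {"dp": [0.055,-0.003,0],"angular": [0,0,0],"gripper": 66},
  {"dp": [0.055,-0.003,0],"angular": [0,0,0],"gripper": 66},
  {"dp": [0.055,-0.003,0],"angular": [0,0,0],"gripper": 66},
  {"dp": [0.04,0,0],"angular": [0,0,0],"gripper": 66},
  {"dp": [0,0,0],"angular": [0,0,0],"gripper": 66},
])

```text
clock: 36.85
position: [0.4507, 0.01, 0.0175]
ee_rot: [0.708, 0.014, 0.706, -0.012]
contact_force: [-0.4, -0.6, 0.0]
width: 0.066
```

Call:
arm_command([
  {"dp": [0,0,0],"angular": [0,0,0],"gripper": 50},
  {"dp": [0,0,0],"angular": [0,0,0],"gripper": 40},
  {"dp": [0,0,0],"angular": [0,0,0],"gripper": 30},
  {"dp": [0,0,0],"angular": [0,0,0],"gripper": 30},
  {"dp": [0,0,0],"angular": [0,0,0],"gripper": 30},
  {"dp": [0,0,0],"angular": [0,0,0],"gripper": 30},
  {"dp": [-0.04,0,0],"angular": [0,0,0],"gripper": 30},
  {"dp": [-0.1,0,0],"angular": [0,0,0],"gripper": 30},
])

```text
clock: 37.85
position: [0.4502, 0.0101, 0.0348]
ee_rot: [0.708, 0.014, 0.706, -0.012]
contact_force: [-0.7, -0.4, -1.2]
width: 0.0452
```

Call:
arm_command([
  {"dp": [-0.2,0,0],"angular": [0,0,0],"gripper": 30},
  {"dp": [-0.25,0,0],"angular": [0,0,0],"gripper": 30},
  {"dp": [-0.25,0.05,0],"angular": [-0.01,0,0],"gripper": 30},
  {"dp": [-0.2,0.1,0],"angular": [-0.01,0,0],"gripper": 30},
  {"dp": [-0.1,0.2,0],"angular": [-0.01,0,0],"gripper": 30},
  {"dp": [0,0.3,0],"angular": [-0.01,0,0],"gripper": 30},
  {"dp": [0,0.3,0],"angular": [-0.01,0,0],"gripper": 30},
  {"dp": [0,0.3,0],"angular": [-0.01,0,0],"gripper": 30},
])

```text
clock: 38.85
position: [0.4494, 0.1617, 0.1679]
ee_rot: [0.712, -0.019, 0.702, 0.02]
contact_force: [1.0, -0.6, -1.1]
width: 0.0449
```

```bash
python3 -c "
from plan import *
st();plan([.425,.278,.13],3.2,7)"
```

```text
t 38.85 p [0.4494 0.1617 0.1679] zyaw 3.13 xax [ 0.014  0.002 -1.   ] F [ 1.01 -0.62 -1.1 ] w 0.0449 q [ 0.2   0.17  1.82 -0.    1.14  0.15]
from [0.4494 0.1617 0.1679] yaw 3.13 to [0.425 0.278 0.13 ] rv deg [-0.07  0.8  -0.08]
0 dp [0.045, 0.14, -0.022] ang [-0.0001, 0.0013, -0.0001]
1 dp [0.045, 0.14, -0.022] ang [-0.0001, 0.0013, -0.0001]
2 dp [0.045, 0.14, -0.022] ang [-0.0001, 0.0013, -0.0001]
3 dp [0.045, 0.14, -0.022] ang [-0.0001, 0.0013, -0.0001]
4 dp [0.045, 0.14, -0.022] ang [-0.0001, 0.0013, -0.0001]
5 dp [0.045, 0.14, -0.022] ang [-0.0001, 0.0013, -0.0001]
6 dp [0.045, 0.14, -0.021] ang [-0.0001, 0.0013, -0.0001]
```

Call:
arm_command([
  {"dp": [0,0.18,-0.03],"angular": [0,0.001,0],"gripper": 30},
  {"dp": [0,0.18,-0.03],"angular": [0,0.001,0],"gripper": 30},
  {"dp": [0.02,0.18,-0.03],"angular": [0,0.001,0],"gripper": 30},
  {"dp": [0.05,0.16,-0.03],"angular": [0,0.001,0],"gripper": 30},
  {"dp": [0.08,0.14,-0.03],"angular": [0,0.001,0],"gripper": 30},
  {"dp": [0.08,0.09,-0.01],"angular": [0,0.001,0],"gripper": 30},
  {"dp": [0.05,0,0],"angular": [0,0,0],"gripper": 30},
  {"dp": [0,0,0],"angular": [0,0,0],"gripper": 30},
])

```text
clock: 39.85
position: [0.4226, 0.2779, 0.1376]
ee_rot: [0.71, -0.02, 0.704, 0.022]
contact_force: [-0.4, -0.5, -1.0]
width: 0.0451
```

```bash
python3 -c "
from plan import *
st();plan([.425,.278,.0165],3.2,8)"
```

```text
t 39.85 p [0.4226 0.2779 0.1376] zyaw 3.39 xax [ 0.009  0.003 -1.   ] F [-0.41 -0.46 -1.  ] w 0.0451 q [ 0.45  0.24  1.8  -0.    1.09  0.39]
from [0.4226 0.2779 0.1376] yaw 3.39 to [0.425  0.278  0.0165] rv deg [ 0.19  0.53 -0.13]
0 dp [0.126, -0.0, 0.001] ang [0.0003, 0.0007, -0.0002]
1 dp [0.126, -0.0, 0.001] ang [0.0003, 0.0007, -0.0002]
2 dp [0.126, -0.0, 0.002] ang [0.0003, 0.0007, -0.0002]
3 dp [0.126, -0.0, 0.002] ang [0.0003, 0.0007, -0.0002]
4 dp [0.126, -0.0, 0.002] ang [0.0003, 0.0007, -0.0002]
5 dp [0.126, -0.0, 0.002] ang [0.0003, 0.0007, -0.0002]
6 dp [0.126, -0.0, 0.002] ang [0.0003, 0.0007, -0.0002]
7 dp [0.126, -0.0, 0.002] ang [0.0003, 0.0007, -0.0002]
```

Call:
arm_command([
  {"dp": [0.14,0,0.002],"angular": [0,0.001,0],"gripper": 30},
  {"dp": [0.15,0,0.002],"angular": [0,0.001,0],"gripper": 30},
  {"dp": [0.15,0,0.002],"angular": [0,0.001,0],"gripper": 30},
  {"dp": [0.15,0,0.002],"angular": [0,0.001,0],"gripper": 30},
  {"dp": [0.13,0.003,0.002],"angular": [0,0,0],"gripper": 30},
  {"dp": [0.1,0.003,0.002],"angular": [0,0,0],"gripper": 30},
  {"dp": [0.07,0.003,0],"angular": [0,0,0],"gripper": 30},
  {"dp": [0,0,0],"angular": [0,0,0],"gripper": 30},
])

```text
clock: 40.85
position: [0.429, 0.276, 0.0294]
ee_rot: [0.71, -0.018, 0.704, 0.02]
contact_force: [0.2, -0.1, -1.2]
width: 0.0451
```

Call:
arm_command([
  {"dp": [0.02,0,0],"angular": [0,0,0],"gripper": 30},
  {"dp": [0.02,0,0],"angular": [0,0,0],"gripper": 30},
  {"dp": [0.01,0,0],"angular": [0,0,0],"gripper": 30},
  {"dp": [0,0,0],"angular": [0,0,0],"gripper": 30},
  {"dp": [0,0,0],"angular": [0,0,0],"gripper": 30},
  {"dp": [0,0,0],"angular": [0,0,0],"gripper": 30},
  {"dp": [0,0,0],"angular": [0,0,0],"gripper": 30},
  {"dp": [0,0,0],"angular": [0,0,0],"gripper": 30},
])

```text
clock: 41.85
position: [0.4302, 0.2767, 0.0246]
ee_rot: [0.711, -0.018, 0.703, 0.02]
contact_force: [0.8, -0.2, -1.2]
width: 0.0453
```

```bash
python3 -c "
from plan import *
st()"
```

```text
t 41.85 p [0.4302 0.2767 0.0246] zyaw 3.1 xax [ 0.011  0.004 -1.   ] F [ 0.79 -0.22 -1.23] w 0.0453 q [ 0.44  0.38  1.94 -0.    0.81  0.38]
```

Call:
arm_command([
  {"dp": [0.025,0,0],"angular": [0,0.001,0],"gripper": 30},
  {"dp": [0.025,0,0],"angular": [0,0.001,0],"gripper": 30},
  {"dp": [0.02,0,0],"angular": [0,0.001,0],"gripper": 30},
  {"dp": [0.02,0,0],"angular": [0,0,0],"gripper": 30},
  {"dp": [0,0,0],"angular": [0,0,0],"gripper": 30},
  {"dp": [0,0,0],"angular": [0,0,0],"gripper": 50},
  {"dp": [0,0,0],"angular": [0,0,0],"gripper": 60},
  {"dp": [0,0,0],"angular": [0,0,0],"gripper": 62},
])

```text
clock: 42.85
position: [0.4306, 0.2769, 0.0132]
ee_rot: [0.709, -0.018, 0.704, 0.02]
contact_force: [-1.0, 0.3, 0.4]
width: 0.0619
```

Call:
arm_command([
  {"dp": [-0.05,0,0],"angular": [0,0,0],"gripper": 62},
  {"dp": [-0.15,0,0],"angular": [0,0,0],"gripper": 62},
  {"dp": [-0.25,0,0],"angular": [0,0,0],"gripper": 62},
  {"dp": [-0.3,0,0],"angular": [0,0,0],"gripper": 40},
  {"dp": [-0.4,0,0],"angular": [0,0,0],"gripper": 20},
  {"dp": [-0.5,0,0],"angular": [0,0,0],"gripper": 0},
  {"dp": [-0.5,0,0],"angular": [0,0,0],"gripper": 0},
  {"dp": [-0.5,0,0],"angular": [0,0,0],"gripper": 0},
])

```text
clock: 43.85
position: [0.4256, 0.2742, 0.3389]
ee_rot: [0.706, -0.019, 0.707, 0.019]
contact_force: [0.9, 0.9, -0.1]
width: 0.0
```

```bash
python3 -c "
from plan import *
st();d=shot('scene','s6.png')
P=cloud(d);x,y,z=P[...,0],P[...,1],P[...,2]
l=(x>.25)&(x<.7)&(y>.37)&(y<.6)&(z>.1)&(z<.24)
q=P[l];c=q.mean(0);U,S,V=np.linalg.svd(q-c,full_matrices=False);print('lid',len(q),c,V[2],q.min(0),q.max(0))
cv2.imwrite('pics/s6c.png',cv2.resize(d['image'][90:290,330:530],None,fx=3,fy=3,interpolation=cv2.INTER_CUBIC))"
```

```text
t 43.85 p [0.4256 0.2742 0.3389] zyaw 3.09 xax [-0.001  0.    -1.   ] F [ 0.89  0.91 -0.08] w 0.0 q [0.43 0.13 1.44 0.   1.58 0.38]
lid 2445 [0.50238487 0.39654887 0.17496731] [-0.05328136  0.93676512 -0.34587888] [0.33374077 0.37004392 0.10011817] [0.61711134 0.44716561 0.23996944]
```

View pics/s6c.png

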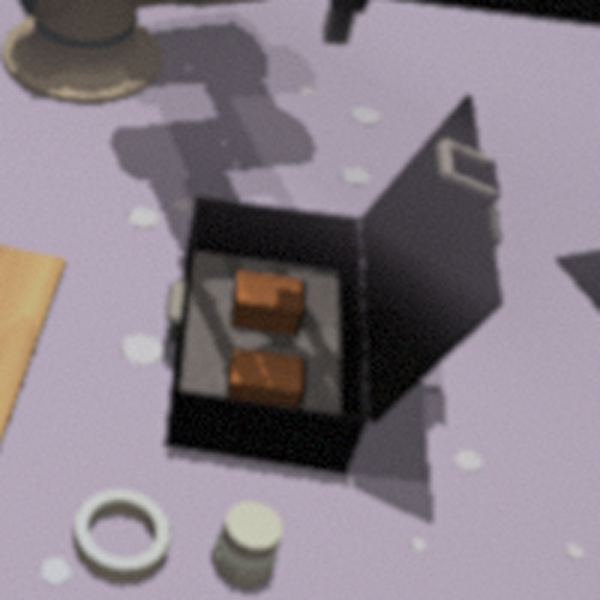

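Call:
arm_command([
  {"dp": [0,0.2,0],"angular": [0,0,0],"gripper": 0},
  {"dp": [0,0.3,0],"angular": [0,0,0],"gripper": 0},
  {"dp": [0,0.3,0],"angular": [0,0,0],"gripper": 0},
  {"dp": [0,0.3,0],"angular": [0,0,0],"gripper": 0},
  {"dp": [0,0.3,0],"angular": [0,0,0],"gripper": 0},
  {"dp": [0,0.3,0],"angular": [0,0,0],"gripper": 0},
  {"dp": [0,0.15,0],"angular": [0,0,0],"gripper": 0},
  {"dp": [0,0,0],"angular": [0,0,0],"gripper": 0},
])

```text
clock: 44.9
position: [0.4169, 0.5024, 0.3553]
ee_rot: [0.715, -0.015, 0.698, 0.022]
contact_force: [-0.0, -0.6, 0.3]
width: 0.0
```

```bash
python3 -c "
from plan import *
st();plan([.419,.49,.205],3.2,7)"
```

```text
t 44.9 p [0.4169 0.5024 0.3553] zyaw 2.96 xax [ 0.024  0.01  -1.   ] F [-0.04 -0.59  0.31] w 0.0 q [ 0.78  0.35  1.1  -0.01  1.67  0.72]
from [0.4169 0.5024 0.3553] yaw 2.96 to [0.419 0.49  0.205] rv deg [-0.24  1.39 -0.5 ]
0 dp [0.179, -0.017, -0.003] ang [-0.0004, 0.0022, -0.0008]
1 dp [0.179, -0.016, -0.002] ang [-0.0004, 0.0022, -0.0008]
2 dp [0.179, -0.016, -0.001] ang [-0.0004, 0.0022, -0.0008]
3 dp [0.179, -0.016, -0.001] ang [-0.0004, 0.0022, -0.0008]
4 dp [0.179, -0.016, -0.0] ang [-0.0004, 0.0022, -0.0008]
5 dp [0.179, -0.015, 0.0] ang [-0.0004, 0.0022, -0.0008]
6 dp [0.179, -0.015, 0.001] ang [-0.0004, 0.0022, -0.0008]
```

Call:
arm_command([
  {"dp": [0.18,-0.016,0],"angular": [0,0.002,-0.001],"gripper": 0},
  {"dp": [0.18,-0.016,0],"angular": [0,0.002,-0.001],"gripper": 0},
  {"dp": [0.18,-0.016,0],"angular": [0,0.002,-0.001],"gripper": 0},
  {"dp": [0.18,-0.016,0],"angular": [0,0.002,-0.001],"gripper": 0},
  {"dp": [0.18,-0.016,0],"angular": [0,0.002,-0.001],"gripper": 0},
  {"dp": [0.18,-0.016,0],"angular": [0,0.002,-0.001],"gripper": 0},
  {"dp": [0.16,0,0],"angular": [0,0.002,0],"gripper": 0},
  {"dp": [0,0,0],"angular": [0,0,0],"gripper": 0},
])

```text
clock: 45.9
position: [0.422, 0.4776, 0.2063]
ee_rot: [0.709, -0.018, 0.705, 0.013]
contact_force: [0.5, -0.3, 1.1]
width: 0.0002
```

```bash
python3 -c "
from plan import *
st();plan([.421,.380,.213],3.2,8)"
```

```text
t 45.9 p [0.422  0.4776 0.2063] zyaw 2.47 xax [ 0.006 -0.007 -1.   ] F [ 0.45 -0.31  1.07] w 0.0002 q [ 0.74  0.38  1.4  -0.01  1.35  0.7 ]
from [0.422  0.4776 0.2063] yaw 2.47 to [0.421 0.38  0.213] rv deg [-0.74  0.3   0.43]
0 dp [-0.006, -0.102, -0.005] ang [-0.001, 0.0004, 0.0006]
1 dp [-0.006, -0.102, -0.006] ang [-0.001, 0.0004, 0.0006]
2 dp [-0.006, -0.102, -0.006] ang [-0.001, 0.0004, 0.0006]
3 dp [-0.007, -0.102, -0.006] ang [-0.001, 0.0004, 0.0006]
4 dp [-0.007, -0.102, -0.006] ang [-0.001, 0.0004, 0.0006]
5 dp [-0.007, -0.102, -0.006] ang [-0.001, 0.0004, 0.0006]
6 dp [-0.007, -0.101, -0.006] ang [-0.001, 0.0004, 0.0006]
7 dp [-0.007, -0.101, -0.007] ang [-0.001, 0.0004, 0.0006]
```

Call:
arm_command([
  {"dp": [-0.003,-0.1,-0.005],"angular": [-0.001,0,0.001],"gripper": 0},
  {"dp": [-0.003,-0.1,-0.005],"angular": [-0.001,0,0.001],"gripper": 0},
  {"dp": [-0.003,-0.1,-0.005],"angular": [-0.001,0,0.001],"gripper": 0},
  {"dp": [-0.003,-0.1,-0.005],"angular": [-0.001,0,0.001],"gripper": 0},
  {"dp": [-0.003,-0.1,-0.005],"angular": [-0.001,0,0],"gripper": 0},
  {"dp": [-0.003,-0.1,-0.005],"angular": [-0.001,0,0],"gripper": 0},
  {"dp": [-0.003,-0.1,-0.005],"angular": [-0.001,0,0],"gripper": 0},
  {"dp": [-0.003,-0.1,-0.005],"angular": [-0.001,0,0],"gripper": 0},
])

```text
clock: 46.9
position: [0.4249, 0.3777, 0.2159]
ee_rot: [0.713, -0.016, 0.701, 0.023]
contact_force: [1.8, 2.3, 3.9]
width: -0.0001
```

```bash
cat > lid.py <<'E'
from plan import *
def lid(f=None):
    d=shot('scene',f);P=cloud(d);C=np.array([.480,.278]);u=np.array([-.055,.9985]);w=np.array([-.9985,-.055])
    s=(P[...,:2]-C)@u;t=(P[...,:2]-C)@w;z=P[...,2]
    m=(abs(t)<.13)&(s>-.12)&(s<.2)&(z>.085)&(z<.26)&((t<-.035))&(t>-.125)
    q=np.stack([s[m],z[m]],1)
    if len(q)<30: print('few',len(q));return
    for _ in range(3):
        c=np.median(q,0);U,S,V=np.linalg.svd(q-q.mean(0),full_matrices=False);r=abs((q-q.mean(0))@V[1]);q=q[r<max(.006,1.5*np.median(r))]
    v=V[0]*np.sign(V[0][1]);print('lid angle deg',np.degrees(np.arctan2(v[1],-v[0])).round(2),'n',len(q),'s',q[:,0].min().round(3),q[:,0].max().round(3),'z',q[:,1].min().round(3),q[:,1].max().round(3))
E
python3 -c "
from lid import *
st();lid();plan([.423,.311,.201],3.2,8)"
```

```text
t 46.9 p [0.4249 0.3777 0.2159] zyaw 3.2 xax [ 0.016  0.01  -1.   ] F [1.81 2.28 3.91] w -0.0001 q [ 0.6   0.26  1.56 -0.    1.3   0.55]
lid angle deg 91.58 n 576 s 0.08 0.091 z 0.085 0.257
from [0.4249 0.376  0.2159] yaw 3.17 to [0.423 0.311 0.201] rv deg [-0.02  0.95 -0.41]
0 dp [0.015, -0.068, -0.006] ang [-0.0, 0.0013, -0.0006]
1 dp [0.015, -0.068, -0.006] ang [-0.0, 0.0013, -0.0006]
2 dp [0.015, -0.068, -0.006] ang [-0.0, 0.0013, -0.0006]
3 dp [0.015, -0.068, -0.006] ang [-0.0, 0.0013, -0.0006]
4 dp [0.015, -0.068, -0.006] ang [-0.0, 0.0013, -0.0006]
5 dp [0.015, -0.068, -0.006] ang [-0.0, 0.0013, -0.0006]
6 dp [0.015, -0.068, -0.006] ang [-0.0, 0.0013, -0.0006]
7 dp [0.015, -0.067, -0.006] ang [-0.0, 0.0013, -0.0006]
```

Call:
arm_command([
  {"dp": [0.005,-0.07,-0.005],"angular": [0,0.001,-0.001],"gripper": 0},
  {"dp": [0.005,-0.07,-0.005],"angular": [0,0.001,-0.001],"gripper": 0},
  {"dp": [0.01,-0.07,-0.005],"angular": [0,0.001,-0.001],"gripper": 0},
  {"dp": [0.01,-0.07,-0.005],"angular": [0,0.001,-0.001],"gripper": 0},
  {"dp": [0.015,-0.07,-0.005],"angular": [0,0.001,0],"gripper": 0},
  {"dp": [0.02,-0.07,-0.005],"angular": [0,0.001,0],"gripper": 0},
  {"dp": [0.025,-0.07,-0.005],"angular": [0,0.001,0],"gripper": 0},
  {"dp": [0.03,-0.07,-0.005],"angular": [0,0.001,0],"gripper": 0},
])

```text
clock: 47.95
position: [0.4233, 0.3037, 0.1987]
ee_rot: [0.707, -0.02, 0.707, 0.019]
contact_force: [1.2, 1.8, 0.6]
width: -0.0001
```

```bash
python3 -c "
from lid import *
st();lid();plan([.425,.258,.154],3.2,8)"
```

```text
t 47.95 p [0.4233 0.3037 0.1987] zyaw 3.2 xax [ 0.001 -0.001 -1.   ] F [1.18 1.84 0.6 ] w -0.0001 q [ 0.49  0.22  1.67 -0.    1.25  0.43]
lid angle deg 57.65 n 584 s -0.009 0.087 z 0.086 0.233
from [0.4227 0.3023 0.1981] yaw 3.18 to [0.425 0.258 0.154] rv deg [-0.02 -0.05  0.18]
0 dp [0.046, -0.046, -0.0] ang [-0.0, -0.0001, 0.0003]
1 dp [0.046, -0.046, -0.0] ang [-0.0, -0.0001, 0.0003]
2 dp [0.046, -0.046, -0.0] ang [-0.0, -0.0001, 0.0003]
3 dp [0.046, -0.046, -0.0] ang [-0.0, -0.0001, 0.0003]
4 dp [0.046, -0.046, -0.0] ang [-0.0, -0.0001, 0.0003]
5 dp [0.046, -0.046, -0.0] ang [-0.0, -0.0001, 0.0003]
6 dp [0.046, -0.046, -0.0] ang [-0.0, -0.0001, 0.0003]
7 dp [0.046, -0.046, -0.0] ang [-0.0, -0.0001, 0.0003]
```

Call:
arm_command([
  {"dp": [0.03,-0.06,0],"angular": [0,0,0],"gripper": 0},
  {"dp": [0.035,-0.055,0],"angular": [0,0,0],"gripper": 0},
  {"dp": [0.04,-0.05,0],"angular": [0,0,0],"gripper": 0},
  {"dp": [0.045,-0.05,0],"angular": [0,0,0],"gripper": 0},
  {"dp": [0.05,-0.045,0],"angular": [0,0,0],"gripper": 0},
  {"dp": [0.055,-0.04,0],"angular": [0,0,0],"gripper": 0},
  {"dp": [0.06,-0.035,0],"angular": [0,0,0],"gripper": 0},
  {"dp": [0.06,-0.03,0],"angular": [0,0,0],"gripper": 0},
])

```text
clock: 49.0
position: [0.4244, 0.2541, 0.1502]
ee_rot: [0.706, -0.022, 0.708, 0.018]
contact_force: [0.2, -0.1, 1.5]
width: 0.0
```

```bash
python3 -c "
from lid import *
st();lid();plan([.425,.235,.12],3.2,8)"
```

```text
t 49.0 p [0.4244 0.2541 0.1502] zyaw 3.21 xax [-0.002 -0.006 -1.   ] F [ 0.24 -0.14  1.52] w 0.0 q [ 0.4   0.22  1.8  -0.01  1.13  0.35]
lid angle deg 28.27 n 1244 s -0.07 0.085 z 0.085 0.172
from [0.4237 0.2535 0.1492] yaw 3.19 to [0.425 0.235 0.12 ] rv deg [-0.   -0.26  0.39]
0 dp [0.031, -0.019, 0.0] ang [-0.0, -0.0004, 0.0005]
1 dp [0.031, -0.019, 0.0] ang [-0.0, -0.0004, 0.0005]
2 dp [0.031, -0.019, 0.0] ang [-0.0, -0.0004, 0.0005]
3 dp [0.03, -0.019, 0.0] ang [-0.0, -0.0004, 0.0005]
4 dp [0.03, -0.019, 0.0] ang [-0.0, -0.0004, 0.0005]
5 dp [0.03, -0.019, 0.0] ang [-0.0, -0.0004, 0.0005]
6 dp [0.03, -0.019, 0.0] ang [-0.0, -0.0004, 0.0005]
7 dp [0.03, -0.019, 0.0] ang [-0.0, -0.0004, 0.0005]
```

Call:
arm_command([
  {"dp": [0.03,-0.04,0],"angular": [0,0,0],"gripper": 0},
  {"dp": [0.03,-0.04,0],"angular": [0,0,0],"gripper": 0},
  {"dp": [0.025,-0.04,0],"angular": [0,0,0],"gripper": 0},
  {"dp": [0.025,-0.04,0],"angular": [0,0,0],"gripper": 0},
  {"dp": [0.025,-0.04,0],"angular": [0,0,0],"gripper": 0},
  {"dp": [0.025,-0.04,0],"angular": [0,0,0],"gripper": 0},
  {"dp": [0.025,-0.04,0],"angular": [0,0,0],"gripper": 0},
  {"dp": [0,-0.03,0],"angular": [0,0,0],"gripper": 0},
])

```text
clock: 50.05
position: [0.4255, 0.214, 0.1254]
ee_rot: [0.705, -0.022, 0.709, 0.018]
contact_force: [-0.2, 1.4, -0.2]
width: 0.0002
```

```bash
python3 -c "
from lid import *
st();lid();plan([.427,.207,.092],3.2,8)"
```

```text
t 50.05 p [0.4255 0.214  0.1254] zyaw 3.2 xax [-0.005 -0.006 -1.   ] F [-0.24  1.4  -0.18] w 0.0002 q [ 0.32  0.22  1.87 -0.01  1.06  0.27]
lid angle deg 13.47 n 1414 s -0.087 0.082 z 0.085 0.131
from [0.4256 0.2137 0.1255] yaw 3.21 to [0.427 0.207 0.092] rv deg [ 0.01 -0.29  0.38]
0 dp [0.035, -0.007, 0.001] ang [0.0, -0.0004, 0.0005]
1 dp [0.035, -0.007, 0.001] ang [0.0, -0.0004, 0.0005]
2 dp [0.035, -0.007, 0.001] ang [0.0, -0.0004, 0.0005]
3 dp [0.035, -0.007, 0.001] ang [0.0, -0.0004, 0.0005]
4 dp [0.035, -0.007, 0.001] ang [0.0, -0.0004, 0.0005]
5 dp [0.035, -0.007, 0.001] ang [0.0, -0.0004, 0.0005]
6 dp [0.035, -0.007, 0.001] ang [0.0, -0.0004, 0.0005]
7 dp [0.035, -0.007, 0.001] ang [0.0, -0.0004, 0.0005]
```

Now press down through the catch, gently.

Call:
arm_command([
  {"dp": [0.04,-0.01,0],"angular": [0,0,0],"gripper": 0},
  {"dp": [0.04,-0.01,0],"angular": [0,0,0],"gripper": 0},
  {"dp": [0.04,-0.01,0],"angular": [0,0,0],"gripper": 0},
  {"dp": [0.04,-0.01,0],"angular": [0,0,0],"gripper": 0},
  {"dp": [0.04,-0.01,0],"angular": [0,0,0],"gripper": 0},
  {"dp": [0.04,0,0],"angular": [0,0,0],"gripper": 0},
  {"dp": [0.04,0,0],"angular": [0,0,0],"gripper": 0},
  {"dp": [0.04,0,0],"angular": [0,0,0],"gripper": 0},
])

```text
clock: 51.1
position: [0.4264, 0.2073, 0.0878]
ee_rot: [0.706, -0.022, 0.708, 0.018]
contact_force: [-10.9, -4.4, 51.0]
width: -0.0005
```

```bash
python3 -c "
from lid import *
st();lid();plan([.427,.207,.085],3.2,8)"
```

```text
t 51.1 p [0.4264 0.2073 0.0878] zyaw 3.23 xax [-0.003 -0.007 -1.   ] F [-10.95  -4.37  51.05] w -0.0005 q [ 0.31  0.26  1.93 -0.01  0.96  0.26]
lid angle deg 179.94 n 1454 s -0.092 0.081 z 0.085 0.093
from [0.4263 0.2073 0.0882] yaw 3.23 to [0.427 0.207 0.085] rv deg [ 0.03 -0.2   0.36]
0 dp [0.003, -0.0, 0.001] ang [0.0, -0.0003, 0.0005]
1 dp [0.003, -0.0, 0.001] ang [0.0, -0.0003, 0.0005]
2 dp [0.003, -0.0, 0.001] ang [0.0, -0.0003, 0.0005]
3 dp [0.003, -0.0, 0.001] ang [0.0, -0.0003, 0.0005]
4 dp [0.003, -0.0, 0.001] ang [0.0, -0.0003, 0.0005]
5 dp [0.003, -0.0, 0.001] ang [0.0, -0.0003, 0.0005]
6 dp [0.003, -0.0, 0.001] ang [0.0, -0.0003, 0.0005]
7 dp [0.003, -0.0, 0.001] ang [0.0, -0.0003, 0.0005]
```

Call:
arm_command([
  {"dp": [-0.05,0,0],"angular": [0,0,0],"gripper": 0},
  {"dp": [-0.2,0,0],"angular": [0,0,0],"gripper": 0},
  {"dp": [-0.3,0,0],"angular": [-0.04,0,0],"gripper": 20},
  {"dp": [-0.3,0,0],"angular": [-0.08,0,0],"gripper": 40},
  {"dp": [0,0,0],"angular": [-0.11,0,0],"gripper": 50},
  {"dp": [0,0,0],"angular": [-0.11,0,0],"gripper": 50},
  {"dp": [0,0,0],"angular": [-0.11,0,0],"gripper": 50},
  {"dp": [0,0,0],"angular": [-0.11,0,0],"gripper": 50},
])

```text
clock: 52.15
position: [0.4262, 0.207, 0.191]
ee_rot: [0.623, -0.33, 0.629, 0.326]
contact_force: [0.0, 0.8, -0.4]
width: 0.0498
```

```bash
python3 -c "
from lid import *
st();lid('s7.png');plan([.483,.218,.2],93.2,8)
d=load('s7.png')
cv2.imwrite('pics/s7c.png',cv2.resize(d['image'][120:260,350:490],None,fx=4,fy=4,interpolation=cv2.INTER_CUBIC))
P=cloud(d);x,y,z=P[...,0],P[...,1],P[...,2]
m=(x>.4)&(x<.56)&(y>.18)&(y<.26)&(z>.098)&(z<.125);q=P[m];print('tab',len(q),np.median(q,0) if len(q) else '',q.min(0),q.max(0))"
```

```text
t 52.15 p [0.4262 0.207  0.191 ] zyaw 55.3 xax [-0.005 -0.009 -1.   ] F [ 0.04  0.8  -0.4 ] w 0.0498 q [ 0.31  0.16  1.77 -0.01  1.22 -0.65]
lid angle deg 179.98 n 1449 s -0.092 0.081 z 0.085 0.094
from [0.4262 0.207  0.1909] yaw 55.5 to [0.483 0.218 0.2  ] rv deg [-37.7   -0.6   -0.16]
0 dp [-0.01, -0.042, 0.043] ang [-0.0524, -0.0008, -0.0002]
1 dp [-0.01, -0.046, 0.039] ang [-0.0524, -0.0008, -0.0002]
2 dp [-0.01, -0.049, 0.035] ang [-0.0524, -0.0008, -0.0002]
3 dp [-0.01, -0.051, 0.031] ang [-0.0524, -0.0008, -0.0002]
4 dp [-0.01, -0.054, 0.027] ang [-0.0524, -0.0008, -0.0002]
5 dp [-0.01, -0.056, 0.022] ang [-0.0524, -0.0008, -0.0002]
6 dp [-0.01, -0.058, 0.018] ang [-0.0524, -0.0008, -0.0002]
7 dp [-0.01, -0.059, 0.013] ang [-0.0524, -0.0008, -0.0002]
tab 74 [0.4945547  0.21475181 0.11709337] [0.46124256 0.20789447 0.09842105] [0.51517601 0.22157889 0.12139607]
```

View pics/s7c.png

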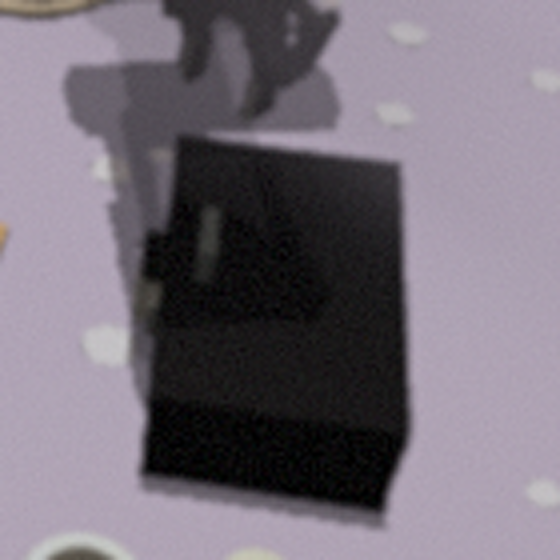

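Call:
arm_command([
  {"dp": [0,-0.045,0.045],"angular": [-0.055,0,0],"gripper": 50},
  {"dp": [0,-0.05,0.04],"angular": [-0.055,0,0],"gripper": 50},
  {"dp": [0,-0.055,0.035],"angular": [-0.055,0,0],"gripper": 50},
  {"dp": [0,-0.06,0.035],"angular": [-0.055,0,0],"gripper": 50},
  {"dp": [0,-0.06,0.03],"angular": [-0.055,0,0],"gripper": 50},
  {"dp": [0,-0.065,0.025],"angular": [-0.055,0,0],"gripper": 50},
  {"dp": [0.05,-0.07,0.02],"angular": [-0.055,0,0],"gripper": 50},
  {"dp": [0,0,0],"angular": [0,0,0],"gripper": 50},
])

```text
clock: 53.2
position: [0.4822, 0.2164, 0.1799]
ee_rot: [0.494, -0.501, 0.505, 0.5]
contact_force: [0.7, -0.8, -0.6]
width: 0.0501
```

```bash
python3 -c "
from plan import *
st();d=shot('wrist','w5.png');P=cloud(d);x,y,z=P[...,0],P[...,1],P[...,2]
m=(x>.4)&(x<.57)&(y>.17)&(y<.27)&(z>.108)&(z<.128);q=P[m];print('tab',len(q),np.median(q,0) if len(q) else '',q.min(0) if len(q) else '',q.max(0) if len(q) else '')
plan([.484,.2165,.13],93.2,7)"
```

```text
t 53.2 p [0.4822 0.2164 0.1799] zyaw 90.11 xax [-0.011 -0.012 -1.   ] F [ 0.71 -0.77 -0.61] w 0.0501 q [ 0.3   0.25  1.68 -0.01  1.23 -1.27]
tab 957 [0.48125738 0.21613508 0.11907732] [0.45818697 0.20920308 0.10841822] [0.50770821 0.22337899 0.12119596]
from [0.4819 0.2164 0.1802] yaw 90.11 to [0.484  0.2165 0.13  ] rv deg [-3.09 -0.68 -0.65]
0 dp [0.06, -0.003, 0.001] ang [-0.0049, -0.0011, -0.001]
1 dp [0.06, -0.003, 0.001] ang [-0.0049, -0.0011, -0.001]
2 dp [0.06, -0.003, 0.001] ang [-0.0049, -0.0011, -0.001]
3 dp [0.06, -0.003, 0.001] ang [-0.0049, -0.0011, -0.001]
4 dp [0.06, -0.003, 0.0] ang [-0.0049, -0.0011, -0.001]
5 dp [0.06, -0.003, 0.0] ang [-0.0049, -0.0011, -0.001]
6 dp [0.06, -0.003, 0.0] ang [-0.0049, -0.0011, -0.001]
```

Call:
arm_command([
  {"dp": [0.07,0,0],"angular": [-0.005,-0.001,-0.001],"gripper": 46},
  {"dp": [0.07,0,0],"angular": [-0.005,-0.001,-0.001],"gripper": 46},
  {"dp": [0.07,0,0],"angular": [-0.005,-0.001,-0.001],"gripper": 46},
  {"dp": [0.07,0,0],"angular": [-0.005,-0.001,-0.001],"gripper": 46},
  {"dp": [0.07,0,0],"angular": [-0.005,-0.001,-0.001],"gripper": 46},
  {"dp": [0.07,0,0],"angular": [-0.005,-0.001,-0.001],"gripper": 46},
  {"dp": [0.05,0,0],"angular": [-0.004,-0.001,-0.001],"gripper": 46},
  {"dp": [0,0,0],"angular": [0,0,0],"gripper": 46},
])

```text
clock: 54.25
position: [0.4798, 0.2155, 0.1194]
ee_rot: [0.485, -0.513, 0.487, 0.514]
contact_force: [0.3, -0.6, 0.4]
width: 0.0458
```

```bash
python3 -c "
from plan import *
st();plan([.482,.2163,.097],93.2,7)"
```

```text
t 54.25 p [0.4798 0.2155 0.1194] zyaw 93.17 xax [-0.002 -0.001 -1.   ] F [ 0.26 -0.59  0.4 ] w 0.0458 q [ 0.29  0.29  1.78 -0.    1.07 -1.34]
from [0.4798 0.2155 0.1194] yaw 93.17 to [0.482  0.2163 0.097 ] rv deg [-0.03 -0.03 -0.09]
0 dp [0.027, -0.003, 0.001] ang [-0.0001, -0.0001, -0.0001]
1 dp [0.027, -0.003, 0.001] ang [-0.0001, -0.0001, -0.0001]
2 dp [0.027, -0.003, 0.001] ang [-0.0001, -0.0001, -0.0001]
3 dp [0.027, -0.003, 0.001] ang [-0.0001, -0.0001, -0.0001]
4 dp [0.027, -0.003, 0.001] ang [-0.0001, -0.0001, -0.0001]
5 dp [0.027, -0.003, 0.001] ang [-0.0001, -0.0001, -0.0001]
6 dp [0.027, -0.003, 0.001] ang [-0.0001, -0.0001, -0.0001]
```

Call:
arm_command([
  {"dp": [0.03,-0.003,0.001],"angular": [0,0,0],"gripper": 46},
  {"dp": [0.03,-0.003,0.001],"angular": [0,0,0],"gripper": 46},
  {"dp": [0.03,-0.003,0.001],"angular": [0,0,0],"gripper": 46},
  {"dp": [0.03,-0.003,0.001],"angular": [0,0,0],"gripper": 46},
  {"dp": [0.03,-0.003,0.001],"angular": [0,0,0],"gripper": 46},
  {"dp": [0.03,0,0],"angular": [0,0,0],"gripper": 46},
  {"dp": [0.01,0,0],"angular": [0,0,0],"gripper": 46},
  {"dp": [0,0,0],"angular": [0,0,0],"gripper": 46},
])

```text
clock: 55.25
position: [0.4824, 0.2165, 0.0956]
ee_rot: [-0.486, 0.514, -0.486, -0.514]
contact_force: [-0.7, 0.3, -0.2]
width: 0.0462
```

Call:
arm_command([
  {"dp": [0,0,0],"angular": [0,0,0],"gripper": 30},
  {"dp": [0,0,0],"angular": [0,0,0],"gripper": 20},
  {"dp": [0,0,0],"angular": [0,0,0],"gripper": 5},
  {"dp": [0,0,0],"angular": [0,0,0],"gripper": 5},
  {"dp": [0,0,0],"angular": [0,0,0],"gripper": 5},
  {"dp": [0,0,0],"angular": [0,0,0],"gripper": 5},
  {"dp": [0,0,0],"angular": [0,0,0],"gripper": 5},
  {"dp": [0,0,0],"angular": [0,0,0],"gripper": 5},
], grip_force=60)

```text
clock: 56.25
position: [0.4825, 0.2171, 0.096]
ee_rot: [0.486, -0.514, 0.486, 0.514]
contact_force: [-0.7, 1.0, -0.0]
width: 0.0106
```

```bash
python3 -c "
from plan import *
st()"
```

```text
t 56.25 p [0.4825 0.2171 0.096 ] zyaw 93.18 xax [ 0.001  0.001 -1.   ] F [-0.75  1.04 -0.05] w 0.0106 q [ 0.29  0.32  1.81  0.    1.01 -1.34]
```

Call:
arm_command([
  {"dp": [-0.01,0,0],"angular": [0,0,0],"gripper": 5},
  {"dp": [-0.01,0,0],"angular": [0,0,0],"gripper": 5},
  {"dp": [-0.01,0,0],"angular": [0,0,0],"gripper": 5},
  {"dp": [-0.01,0,0],"angular": [0,0,0],"gripper": 5},
  {"dp": [-0.01,0,0],"angular": [0,0,0],"gripper": 5},
  {"dp": [-0.01,0,0],"angular": [0,0,0],"gripper": 5},
  {"dp": [-0.01,0,0],"angular": [0,0,0],"gripper": 5},
  {"dp": [-0.01,0,0],"angular": [0,0,0],"gripper": 5},
])

```text
clock: 57.25
position: [0.4824, 0.2178, 0.1003]
ee_rot: [0.485, -0.513, 0.486, 0.514]
contact_force: [4.5, 4.4, -18.4]
width: 0.0106
```

```bash
python3 -c "
from plan import *
st()"
```

```text
t 57.25 p [0.4824 0.2178 0.1003] zyaw 93.24 xax [-0.002  0.    -1.   ] F [  4.49   4.37 -18.4 ] w 0.0106 q [ 0.29  0.32  1.8   0.    1.03 -1.34]
```

Call:
arm_command([
  {"dp": [0.008,0,0],"angular": [0,0,0],"gripper": 5},
  {"dp": [0.01,0,0],"angular": [0,0,0],"gripper": 5},
  {"dp": [0.01,0,0],"angular": [0,0,0],"gripper": 5},
  {"dp": [0.01,0,0],"angular": [0,0,0],"gripper": 5},
  {"dp": [0.01,0,0],"angular": [0,0,0],"gripper": 5},
  {"dp": [0.01,0,0],"angular": [0,0,0],"gripper": 5},
  {"dp": [0.01,0,0],"angular": [0,0,0],"gripper": 5},
  {"dp": [0.01,0,0],"angular": [0,0,0],"gripper": 5},
])

```text
clock: 58.25
position: [0.4826, 0.2171, 0.096]
ee_rot: [-0.486, 0.514, -0.486, -0.514]
contact_force: [-1.1, -0.7, 5.9]
width: 0.0108
```

```bash
python3 -c "
from plan import *
st()"
```

```text
t 58.25 p [0.4826 0.2171 0.096 ] zyaw 93.22 xax [ 0.001 -0.    -1.   ] F [-1.12 -0.74  5.92] w 0.0108 q [ 0.29  0.32  1.81 -0.    1.01 -1.34]
```

Call:
arm_command([
  {"dp": [0.012,0,0],"angular": [0,0,0],"gripper": 5},
  {"dp": [0.012,0,0],"angular": [0,0,0],"gripper": 5},
  {"dp": [0,0,0],"angular": [0,0,0],"gripper": 5},
  {"dp": [0,0,0],"angular": [0,0,0],"gripper": 20},
  {"dp": [0,0,0],"angular": [0,0,0],"gripper": 35},
  {"dp": [0,0,0],"angular": [0,0,0],"gripper": 45},
  {"dp": [0,0,0],"angular": [0,0,0],"gripper": 46},
  {"dp": [0,0,0],"angular": [0,0,0],"gripper": 46},
])

```text
clock: 59.25
position: [0.4827, 0.2169, 0.0961]
ee_rot: [-0.486, 0.514, -0.485, -0.513]
contact_force: [0.9, 0.2, -0.3]
width: 0.0462
```

Call:
arm_command([
  {"dp": [-0.1,0,0],"angular": [0,0,0],"gripper": 46},
  {"dp": [-0.2,0,0],"angular": [0,0,0],"gripper": 46},
  {"dp": [-0.3,0,0],"angular": [0,0,0],"gripper": 46},
  {"dp": [-0.3,0,0],"angular": [0,0,0],"gripper": 46},
  {"dp": [-0.3,0,0],"angular": [0,0,0],"gripper": 46},
  {"dp": [-0.3,0,0],"angular": [0,0,0],"gripper": 46},
  {"dp": [-0.2,0,0],"angular": [0,0,0],"gripper": 46},
  {"dp": [0,0,0],"angular": [0,0,0],"gripper": 46},
])

```text
clock: 60.25
position: [0.4821, 0.2169, 0.3125]
ee_rot: [-0.488, 0.515, -0.483, -0.512]
contact_force: [0.5, -1.0, -0.6]
width: 0.0458
```

```bash
python3 -c "
from lid import *
st();d=shot('scene','s8.png');lid()
P=cloud(d);x,y,z=P[...,0],P[...,1],P[...,2]
C=np.array([.480,.278]);u=np.array([-.055,.9985])
s=(P[...,:2]-C)@u
for a in(-.08,-.05,0,.05,.08):
  m=(x>.35)&(x<.61)&(abs(s-a)<.008)&(z>.07)&(z<.11);print(a,np.median(z[m]).round(4))
"
```

```text
t 60.25 p [0.4821 0.2169 0.3125] zyaw 93.21 xax [ 0.008  0.002 -1.   ] F [ 0.49 -1.02 -0.6 ] w 0.0458 q [ 0.29  0.17  1.45 -0.    1.51 -1.34]
lid angle deg 0.15 n 1472 s -0.092 0.081 z 0.085 0.093
-0.08 0.0886
-0.05 0.0885
0 0.0883
0.05 0.0882
0.08 0.0882
```

View pics/s8.png

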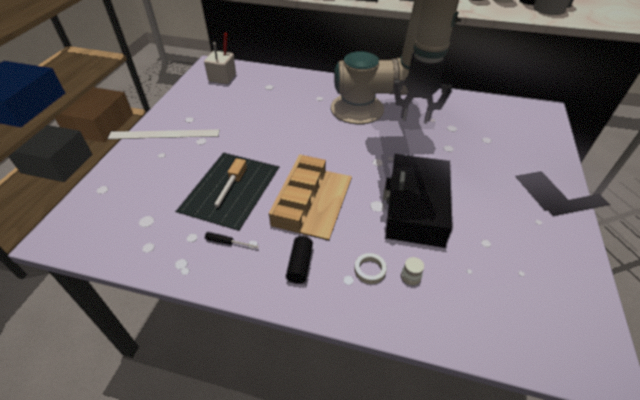

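```bash
python3 -c "
from rig import sign_off
print(sign_off())"
```

```text
the job is handed in; nothing more can be done
None
```

The job is done and handed in after about 60 s on the robot's clock, with one check to flag: the press that shut the lid read 51 N at the wrist.

- **Blocks:** Pocket 0 was empty, as the depth reading showed bare floor there. Blocks 1 and 2 were pushed out on to the apron with the rod. I measured their centres at about 96 mm and 89 mm along the rack's x, against the 83 mm needed. Both are in the case, seen there just before I shut the lid.
- **Rod:** It was laid back on the mat before I moved the blocks, and the last picture shows it still there.
- **Lid:** I shut it past the catch, then tugged the tab upward. It rose 4.3 mm and stopped at 18.4 N, so the catch held. I pressed it home again, and the depth readings across it give 0.15° and an even height of 88 mm.
- **Other things:** The roll, tape, jar and weeder look unmoved in the last picture. The arm is clear of everything.
- **Force on the lid:** The 51 N was harder than I meant, and it came through the closed fingertips. That is below the 120 N wrist limit. It should not fall under the 40 N limit for the arm and gripper body, but I could not confirm how fingertip contact is counted.

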